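# Find the key that opens the cash drawer

## Task

Open the locked canteen cash drawer. Three look-alike keys lie on the worktop and only one of them turns its lock: try them one at a time, pushing the key fully home and turning it clockwise, without forcing a key that stops early, and lay each one that does not fit flat on the worktop again. When the lock turns, use that key as the handle to pull the drawer out about 9 cm, then let go and leave the key in the lock; do not knock the other things about.

Things in the scene. Friction and masses are not known exactly. Their poses are not given: they have to be found in the camera images.
- key_a: One of three like keys, 120 g, lying flat: black head 36 long, 30 wide, 12 thick; steel stem 8 thick; a collar at 55-59 mm from the head's middle; at 69-100 mm two flat bits, one each side, 29 across, 4 thick, bevelled at the end, each with one notch whose place differs from key to key; conical tip at 109. Origin: middle of the head, at half thickness. x along the stem to the tip, y across the head, z up.
- key_b: Second key, like key_a but for the notch's place (not to be told from outside the lock); same origin and axes. Which key fits changes from start to start. Any key goes in; a wrong one stops dead after about 7 degrees of turn.
- key_c: Third key, like key_a but for the notch's place; same origin and axes. Either side of a key may be up. A key can turn only when home (collar within 1.5 mm of the keyhole plate), and stays held in the lock while turned.
- keyhole (a point): Centre of the keyhole at the front of its steel plate (48 x 34 mm) in the upright drawer front, 80 mm above the worktop; moves with the drawer. x points into the lock, square to the front; z up. Hole 10 mm square with a level slot 32.4 wide, 6.4 high, in a plate 8 mm thick. A key is home with its origin 59 mm in front (x = -59), its axes along these.
- cash_drawer (a joint): Drawer slide, m: 0 shut, grows to 0.11 as it comes out towards the robot along the keyhole's -x. Friction 2 N, stays where it is left. Locked (1.5 mm of play) until lock_cam passes about 0.29. The front, 226 x 105 mm, has no handle but the key; its lower edge is 23 mm above the worktop.
- lock_cam (a joint): Bolt cam inside the lock, rad: 0 locked, 0.48 fully turned (stop). The key turns it clockwise as seen from the robot (about the keyhole's +x), after 0.2 to 0.3 rad of play, so that the stop comes at some 42 degrees of key turn; 38 are enough. Light friction (0.04 N m), no spring. With a wrong key it stays below 0.03.
- cash_unit: Grey sheet-metal cash unit, fixed: 240 wide, 150 deep, 135 mm high, one drawer. Origin: on the worktop under the middle of its front; x to its back, y to its left side, z up. A white timer and a label roll stand loose on its top.
- salt_shaker: Bystander: salt shaker, 44 mm wide, 90 high, left of the unit. Origin under its middle.
- steel_cup: Bystander: steel cup, 76 mm wide, 102 high, at the left. Origin under its middle.
- bowl_c: Bystander: small steel bowl, 100 mm wide, 42 high, at the right. Origin under its middle.
There are look-alikes about, which are no part of the job. What is shaped like the key_b but red is not meant.

How it is judged:
By the outcome, as a careful person would: the job done as asked, in the order asked, and still so for the second after the job is handed in, with the robot touching nothing.
It also fails if it takes over 72 s, if anything falls off the work surface, if the arm or the gripper's body presses on something with over 40 N, if the wrist force passes 120 N, or if a joint passes its speed limit or range.

## Robot

A 6-joint arm with a two-finger parallel gripper is mounted at the origin on a cart in front of the work surface, level with it; the furniture and walls round the work are solid. World frame = base frame: x ahead of the robot, y to its left, z up, the work surface at z = 0. Lengths are in mm, angles in rad, forces in N, time in s.
With the tool pointing down it reaches from about 325 to 850 mm from the base axis. Payload 15.5 kg.
Tool frame: the origin (TCP) lies midway between the tips of the shut fingers; the grasp point (between the pads) lies 19 mm behind it (r.grasp_offset is the distance from the TCP to the grasp point, in mm); y points along the fingers, z is the direction in which the jaws open and shut, and the axes are right-handed (so a half turn about y gives the same grasp; the last joint's range is limited). The gripper opens to 91 mm and grips with 3 to 60 N. Pads are 32 mm wide; open, the fingers measure 118 mm over their backs; the gripper's body (76 mm by 178 mm) begins 60 mm behind the grasp point.
Start: joints at [1.077, 0.494, 1.345, -0, 1.302, -0.096], TCP at [242.115, 576.2, 213.915] pointing down, gripper open.
Joint ranges: [-2.91, 2.91], [-0.82, 2.16], [0.22, 2.67], [-1.22, 4.37], [0.12, 2.79], [-3.08, 3.08]. Speed limits (rad/s): [1.89, 1.89, 2.57, 3.01, 3.01, 3.01].

## Interface

Orientations are given as a unit quaternion [w, x, y, z].
In Python, from station import r gives the robot as it stands. The module is installed in compiled form; this text tells all that it offers.
- The arm moves only by the shell command python3 -m jog 'ROWS' [FORCE]. ROWS is JSON, one flat list of numbers, 7 for each row, row after row: the shift along the tool's x, y, z in m, then the turn, a rotation vector about the tool's x, y, z in rad, then the finger opening in m, from 0 to 0.0912. In form: [tx, ty, tz, wx, wy, wz, hand, tx, ty, tz, wx, wy, wz, hand, ...]. A call has 1 to 10 rows; each row shifts and turns the pose as measured when the row begins, along the tool's axes as they then stand; what a row does not reach is not made up. A row lasts 1/10 s, in which the tool goes at most 50 mm and 8.59 degrees, less where a joint would pass 70% of its speed; a pose out of reach is approached as far as the arm can. A call with a gripper value outside its range is refused whole. The fingers move at their own pace and stop on an object; FORCE is the grip in N (left out, the last holds). Time passes only in rows, so rows that do not move let the fingers close. It gives the time, the measured TCP pose, the force and the opening at its end, in the units of the state.
- r.sense(): the state, without advancing time (a new reading comes with each control period).
- r.camera(name): name is "scene" or "top" or "wrist"; returns (picture, depth): 384x512x3 uint8, red, green, blue; 384x512 float32, mm along the optical axis (not along the pixel's ray), 0 where there is no reading.
- r.camera_params(name): a dict with "vertical_fov" (degrees; the focal length in pixels is half the picture's height over the tangent of half this angle, whatever the lens; pixels are square), "cx", "cy" (the principal point, pixels), "R" (3x3) and "t" (3): a world point X has camera coordinates R X + t. Camera axes: x right, y down, z forward; pixel columns grow to the right and rows downward; lengths in mm; the calibration is good to about 2 mm. A picture is of the moment at which its call begins: read the wrist's pose just before it. camera_params takes no time and is no camera call; for the wrist camera it gives the pose at the moment of the call.
- r.hand_in(): hands the job in, once; it reports no verdict.
Trained networks look in the newest picture that a camera, given by its name, has taken for a name from the list of things; names that differ only in an ending like _2 or _b are one class to them, and where a whole thing is asked for, a point or a joint stands for the part that bears it (a point fixed in the world has none). Each returns a list of dicts, best first, with "score" (0 to 1); they miss things now and then, are a little off and sometimes report something else, mostly with a low value. They report only what shows in the picture. A call takes as long as a camera call. They do not tell look-alikes from the thing itself.
- r.find_in(camera, label): "point" ([row, column] in pixels, amid what is visible of it).
The state is a dict: "time": time; "q": joint angles; "joint_velocities": joint speeds; "joint_torque": joint torques, N m; "position": TCP position; "orientation": TCP orientation; "force": force on the tool from outside, world axes, zero at the start; "moment": the same for the moment, N m; "opening": finger opening in mm.
Only numpy, scipy, OpenCV 4.12 (cv2) and the standard library are available. Lean on these libraries where they do the work, as an engineer would, in place of code of your own. Each camera call takes 0.05 s, during which the arm holds its last target.

## Working session

There is one attempt and no reset: what is moved stays moved. The work goes in short steps, Python scripts to look and compute and a shell command to move; the robot and the scene stay as the last step left them, time stands still between calls to the robot, and variables do not carry over. Pictures are saved under pics/ and viewed, and the job is handed in when it is done.

```bash
mkdir -p pics; cat > h.py <<'E'
import numpy as np, cv2
from station import r
from scipy.spatial.transform import Rotation as Ro
def cam(n,f=None):
    P=r.camera_params(n); im,d=r.camera(n)
    if f: cv2.imwrite('pics/'+f,im[:,:,::-1])
    return im,d,P
def w(P,row,col,z):  # depth z
    f=192/np.tan(np.radians(P['vertical_fov'])/2)
    c=np.array([(col-P['cx'])/f*z,(row-P['cy'])/f*z,z])
    return np.array(P['R']).T@(c-np.array(P['t']))
def cloud(P,d):
    f=192/np.tan(np.radians(P['vertical_fov'])/2)
    v,u=np.mgrid[0:384,0:512]
    c=np.stack([(u-P['cx'])/f*d,(v-P['cy'])/f*d,d],-1)
    return (c-np.array(P['t']))@np.array(P['R'])
def pix(P,X):
    f=192/np.tan(np.radians(P['vertical_fov'])/2)
    c=np.array(P['R'])@np.array(X)+np.array(P['t'])
    return c[1]/c[2]*f+P['cy'],c[0]/c[2]*f+P['cx']
def pose():
    s=r.sense(); o=s['orientation']
    return np.array(s['position']),Ro.from_quat([o[1],o[2],o[3],o[0]]).as_matrix(),s
E
python3 - <<'E'
from h import *
s=r.sense();print(s['time'],s['position'],s['orientation'],s['opening'],r.grasp_offset)
for n in ['scene','top','wrist']:
    im,d,P=cam(n,n+'0.png'); print(n,P['vertical_fov'],P['cx'],P['cy'],np.round(P['R'],3).tolist(),np.round(P['t'],1))
    np.savez(n+'0.npz',im=im,d=d,X=cloud(P,d))
    for l in ['key_a','keyhole','cash_unit']: 
        if n!='wrist': print(l,[(np.round(x['point']),round(x['score'],2)) for x in r.find_in(n,l)])
E
```

```text
0.0 [241.94258212 575.85273819 213.3116391 ] [-0.69273006  0.69359918 -0.13984735  0.13959927] 91.02918508093731 18.8
scene 57.98350377049744 253.11193136461776 189.42702877639545 [[0.875, -0.485, 0.002], [-0.32, -0.579, -0.75], [0.364, 0.655, -0.662]] [-444.7  229.4 1022.5]
key_a [(array([170., 220.]), 0.68), (array([244., 276.]), 0.59), (array([199., 236.]), 0.49)]
keyhole [(array([184., 293.]), 0.93)]
cash_unit [(array([183., 304.]), 0.97)]
top 45.4779804271423 256.2926427401073 198.2839197733781 [[0.015, -1.0, 0.011], [-0.983, -0.017, -0.183], [0.183, -0.008, -0.983]] [  34.6  517.5 1362.9]
key_a [(array([257., 216.]), 0.83), (array([214., 254.]), 0.77), (array([154., 273.]), 0.59), (array([210., 325.]), 0.52), (array([205., 193.]), 0.49)]
keyhole [(array([155., 274.]), 0.64)]
cash_unit [(array([138., 274.]), 0.8)]
wrist 66.5285113014265 253.6004518285966 192.28936763291097 [[0.389, 0.921, 0.001], [0.888, -0.375, 0.265], [0.245, -0.103, -0.964]] [-625.1  -29.2  390.8]
```

View pics/scene0.png

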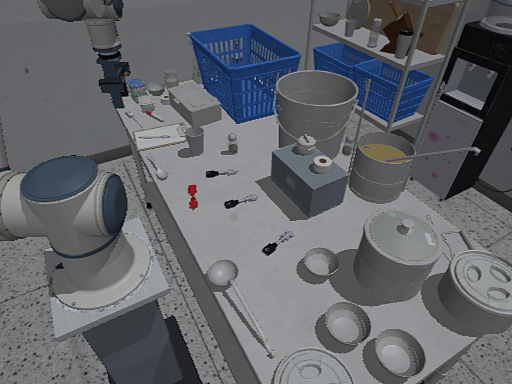

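View pics/top0.png

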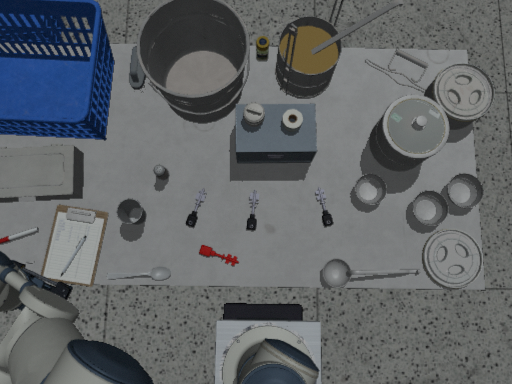

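```bash
python3 - <<'E'
from h import *
im=cv2.imread('pics/top0.png'); c=im[110:290,150:390]; cv2.imwrite('pics/topc.png',cv2.resize(c,None,fx=3.3,fy=3.3,interpolation=cv2.INTER_CUBIC))
E
```

```text
(no output)
```

View pics/topc.png

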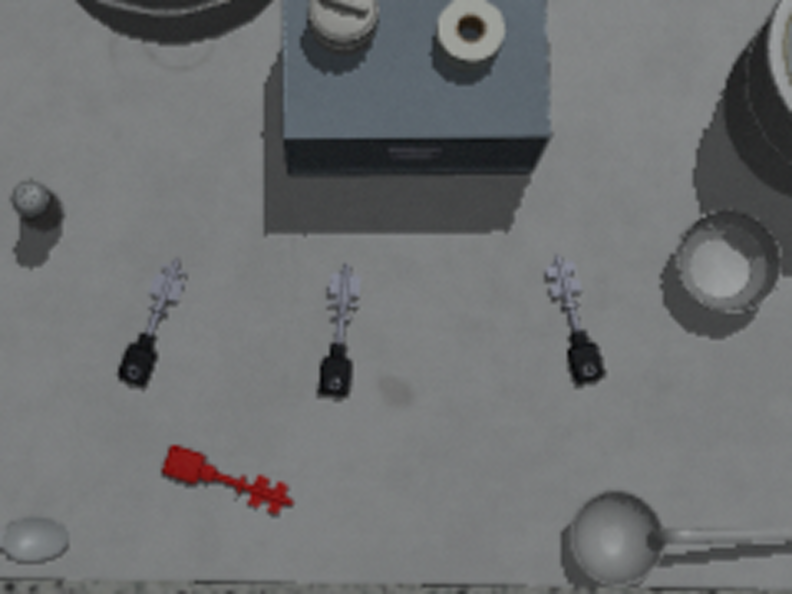

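View pics/wrist0.png

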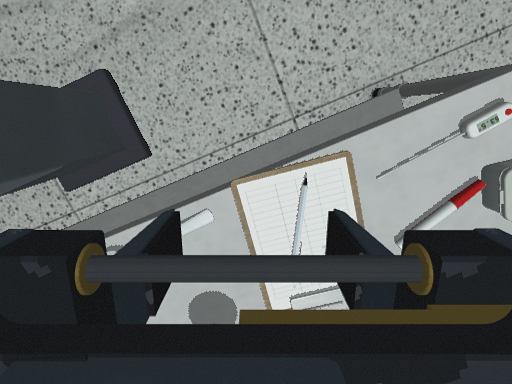

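The three black keys are at top-picture pixels (192,218), (252,222) and (326,218), given as column, row. The red look-alike at (218,255) is excluded. Next I measure their poses and the unit's front.

```bash
python3 - <<'E'
from h import *
p,R,s=pose(); print('toolR\n',R.round(3))
D=np.load('top0.npz');X=D['X'];im=D['im'].astype(int)
g=im.max(2)
for (c,rw) in [(192,218),(252,222),(326,218)]:
    m=np.zeros(g.shape,bool); m[rw-12:rw+12,c-10:c+10]=True
    m&=(g<50)
    P=X[m]; ctr=(P.max(0)+P.min(0))/2
    print('head',c,rw,m.sum(),P.mean(0).round(1),P[:,2].min(),P[:,2].max())
    # whole key by height
    m2=np.zeros(g.shape,bool); m2[rw-40:rw+14,c-25:c+25]=True
    m2&=(X[...,2]>2.5)&(X[...,2]<20); Q=X[m2]
    mu=Q[:,:2].mean(0);e=np.linalg.svd(Q[:,:2]-mu)[2][0]; e*=np.sign(e[0])
    t=(Q[:,:2]-mu)@e
    print('  key',m2.sum(),mu.round(1),'ang',np.degrees(np.arctan2(e[1],e[0])).round(2),t.min().round(1),t.max().round(1),'head-from-tip',(mu+e*(t.max()-109)).round(1),'from back',(mu+e*(t.min()+18)).round(1),'zmed',np.median(Q[:,2]).round(1))
# table
print('table z',np.median(X[230:240,270:310,2]))
# unit front in top & scene
for n in ['top','scene']:
    X=np.load(n+'0.npz')['X']
    m=(X[...,2]>30)&(X[...,2]<128)&(X[...,0]>400)&(X[...,0]<800)&(abs(X[...,1]-(-20))<150)
    ys,xs=np.nonzero(m); print(n,m.sum())
    Q=X[m]; 
    # lowest-x band by y
    for y in range(-180,140,20):
        q=Q[(Q[:,1]>y)&(Q[:,1]<y+20)]
        if len(q)>5: print(y,np.percentile(q[:,0],[2,10,25,50]).round(1),len(q))
    m=(abs(X[...,2]-135)<6)&(X[...,0]>500)&(X[...,0]<850)&(abs(X[...,1]-(-20))<170)
    Q=X[m][:,:2].astype(np.float32); print('top face',cv2.minAreaRect(Q),np.median(X[m][:,2]))
E
```

```text
toolR
 [[ 0.922 -0.     0.387]
 [-0.387 -0.     0.922]
 [ 0.    -1.    -0.   ]]
head 192 218 107 [452.4 242.7  24. ] 3.146959116291739 1434.0649725156206
  key 647 [493.6 244.3] ang 2.09 -77.6 95.2 head-from-tip [479.9 243.8] from back [434.1 242.1] zmed 4.9
head 252 222 104 [444.7  58.   24.8] 3.8393083828008066 1434.0649725156206
  key 634 [489.9  57.3] ang 0.63 -82.3 88.5 head-from-tip [469.4  57.1] from back [425.7  56.6] zmed 4.7
head 326 218 106 [ 460.2 -173.5   37.1] -2.3209707338447356 1434.0649725156206
  key 635 [ 506.1 -175.3] ang 4.15 -84.2 92.5 head-from-tip [ 489.7 -176.5] from back [ 440.1 -180.1] zmed 4.9
table z -0.36925004431053055
top 695
-140 [644.4 644.9 645.2 646.4] 37
-120 [644.5 645.2 645.7 646.1] 62
-100 [644.5 645.  645.2 645.8] 56
-80 [643.4 644.  644.4 645. ] 58
-60 [643.4 643.9 644.3 644.7] 58
-40 [640.1 641.2 642.3 643.3] 57
-20 [640.2 641.1 642.3 642.9] 64
0 [639.5 640.6 641.5 642.6] 62
20 [640.7 641.5 641.9 642.4] 56
40 [640.1 640.9 641.5 642.1] 54
60 [639.6 640.3 640.6 641.3] 55
80 [639.2 639.9 640.2 640.9] 53
100 [637.1 637.4 637.9 639. ] 20
top face ((746.1627807617188, 8.411178588867188), (212.2628936767578, 276.01800537109375), 1.8696160316467285) 134.5535034216712
scene 1658
-140 [647.6 650.3 673.7 712.5] 761
-120 [646.6 647.4 648.  648.7] 95
-100 [646.2 646.9 647.3 648.2] 93
-80 [645.4 646.3 647.3 647.9] 85
-60 [645.3 646.1 646.7 647.5] 81
-40 [642.4 644.1 645.2 646.2] 87
-20 [642.1 643.7 645.2 646.1] 78
0 [642.5 644.1 644.8 645.4] 72
20 [643.3 643.9 644.6 645.1] 74
40 [642.4 643.  643.9 644.8] 71
60 [642.2 642.7 643.3 644.2] 75
80 [641.5 642.2 642.8 643.5] 68
100 [641.1 641.1 641.6 642.5] 18
top face ((745.4000244140625, 5.80078125), (206.34434509277344, 282.8465576171875), 1.1212329864501953) 135.73879914330269
```

```bash
python3 -m jog '[0.034,-0.004,-0.040,0,0,0,0.07,0.034,-0.004,-0.040,0,0,0,0.07,0.034,-0.004,-0.040,0,0,0,0.07,0.034,-0.004,-0.040,0,0,0,0.07,0.034,-0.004,-0.040,0,0,0,0.07,0.034,-0.004,-0.040,0,0,0,0.07,0.034,-0.004,-0.040,0,0,0,0.07,0.034,0,-0.040,0,0,0,0.07,0.034,0,-0.040,0,-0.13,0,0.07,0.02,0,-0.040,0,-0.13,0,0.07]' 30
python3 -m jog '[0,0,-0.02,0,-0.13,0,0.07]'
python3 - <<'E'
from h import *
p,R,s=pose();print(s['time'],p.round(1),R.round(3).tolist(),s['q'])
im,d,P=cam('wrist','w1.png');np.savez('w1.npz',im=im,d=d,X=cloud(P,d))
E
```

```text
time: 1.45
position: [384.0, 115.8, 240.6]
orientation: [0.706, -0.703, 0.057, -0.061]
force: [0.1, -0.0, 0.4]
opening: 70.0
time: 1.55
position: [381.6, 93.6, 240.7]
orientation: [0.708, -0.706, 0.01, -0.015]
force: [-0.3, 0.2, 0.3]
opening: 70.1
1.55 [381.6  93.6 240.7] [[0.999, 0.006, 0.035], [-0.035, 0.003, 0.999], [0.006, -1.0, 0.003]] [ 0.08644916  0.1264414   1.83459741  0.00220747  1.17398936 -1.45010356]
```

View pics/w1.png

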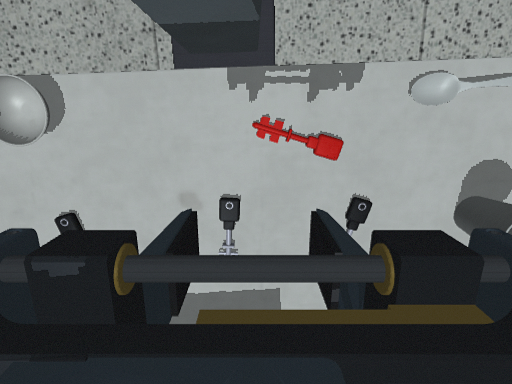

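```bash
python3 - <<'E'
from h import *
P=r.camera_params('wrist');p,R,s=pose();C=-np.array(P['R']).T@np.array(P['t']);print('cam in tool',(R.T@(C-p)).round(1))
D=np.load('w1.npz');X=D['X'];g=D['im'].astype(int).max(2)
print('table',np.median(X[150:180,100:200,2]))
for (c,rw) in [(68,225),(230,212),(357,212)]:
    m=np.zeros(g.shape,bool);m[max(rw-25,0):rw+25,max(c-20,0):c+20]=True
    k=m&(X[...,2]>4)&(X[...,2]<16)&(g<80);Q=X[k]
    if len(Q)<10: print('few');continue
    print(c,len(Q),'z',np.percentile(Q[:,2],[10,50,90]).round(1),cv2.minAreaRect(Q[:,:2].astype(np.float32)))
im=cv2.imread('pics/scene0.png');cv2.imwrite('pics/sc.png',cv2.resize(im[135:220,260:355],None,fx=6,fy=6,interpolation=cv2.INTER_CUBIC))
Xs=np.load('scene0.npz')['X'];print(Xs[184,293],Xs[183:186,288:298].reshape(-1,3).mean(0))
E
```

```text
cam in tool [ -74.6 -171.1   -0. ]
table 0.4152603912226521
68 331 z [ 7.5 11.8 13.2] ((456.566650390625, -182.3798065185547), (27.592254638671875, 29.62657356262207), 12.768277168273926)
230 519 z [10.  12.  13.2] ((451.5013122558594, 55.863075256347656), (29.079912185668945, 50.336299896240234), 86.53773498535156)
357 547 z [ 9.2 12.1 13.4] ((460.42681884765625, 241.59449768066406), (29.288040161132812, 52.19089126586914), 72.51575469970703)
[645.03452032 -33.75901709  81.63444476] [646.03193728 -29.47390283  78.00770264]
```

View pics/sc.png

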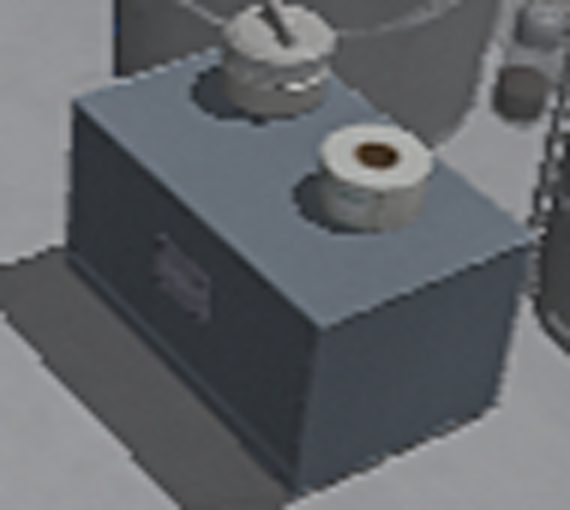

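```bash
python3 -m jog '[0.023,0.013,-0.037,0,0,0,0.07,0.023,0.013,-0.037,0,0,0,0.07,0.023,0.013,-0.037,0,0,-0.14,0.07,0,0,0,0,0,-0.14,0.07,0,0,0,0,0,-0.14,0.07,0,0,0,0,0,-0.14,0.07,0,0,0,0,0,-0.14,0.07,0,0,0,0,0,-0.14,0.07,0,0,0,0,0,0,0.07]'
python3 - <<'E'
from h import *
p,R,s=pose();print(s['time'],p.round(1),R.round(3).tolist())
im,d,P=cam('wrist','w2.png');np.savez('w2.npz',im=im,d=d,X=cloud(P,d))
print(r.find_in('wrist','keyhole'))
cv2.imwrite('pics/w2c.png',cv2.resize(im[100:250,150:350,::-1],None,fx=4,fy=4,interpolation=cv2.INTER_CUBIC))
E
```

```text
time: 2.5
position: [460.6, -2.6, 207.2]
orientation: [0.694, -0.654, -0.215, -0.21]
force: [0.1, 0.4, 0.2]
opening: 69.7
2.5 [460.6  -2.6 207.2] [[0.82, 0.572, -0.024], [-0.01, 0.056, 0.998], [0.573, -0.818, 0.052]]
[{'point': [176.7, 488.2], 'score': 0.68}]
```

View pics/w2.png

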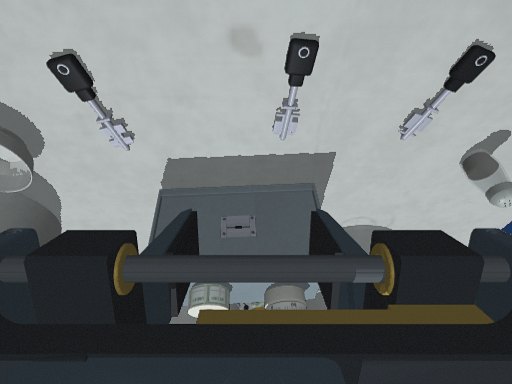

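View pics/w2c.png

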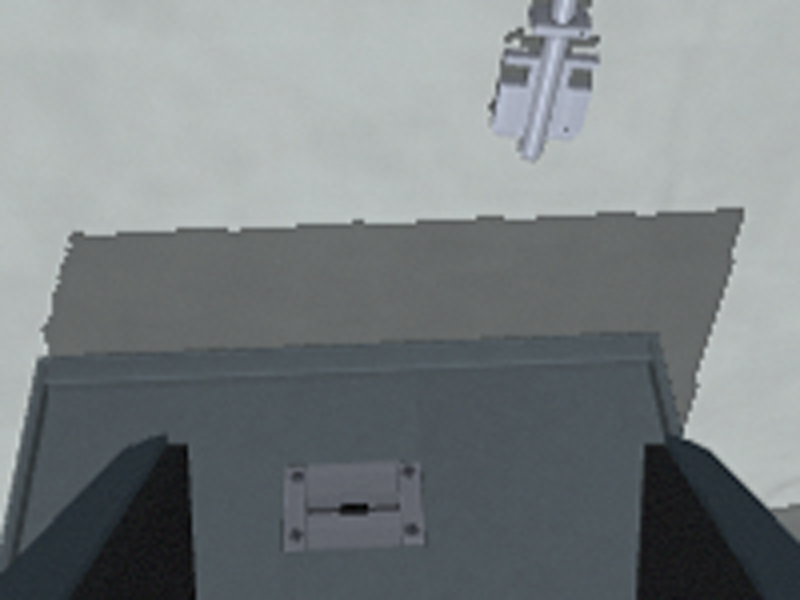

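```bash
python3 - <<'E'
from h import *
D=np.load('w2.npz');X=D['X'];g=D['im'].astype(int).max(2);im=D['im'].astype(int)
print('table',np.median(X[60:100,150:250,2]).round(2), np.median(X[20:40,370:420,2]).round(2))
pl=np.concatenate([X[219:224,227:250].reshape(-1,3),X[231:234,227:250].reshape(-1,3)])
c=pl.mean(0);n=np.linalg.svd(pl-c)[2][2];print('plate',c.round(1),n.round(3),len(pl))
fr=np.concatenate([X[202:212,205:310].reshape(-1,3),X[205:240,265:300].reshape(-1,3)])
c2=fr.mean(0);n2=np.linalg.svd(fr-c2)[2][2];print('front',c2.round(1),n2.round(3))
q=np.polyfit(fr[:,1],fr[:,0],1);print(q)
for (a,b) in [(284,464),(420,460),(424,545),(284,552),(352,508),(308,511),(399,507)]:
    row,col=100+b/4-.4,150+a/4-.4
    # ray w/ plate depth: intersect with plane through c normal n
    P=None
    print((row,col),X[int(round(row)),int(round(col))].round(1))
# keys
for nm,(c0,r0,c1,r1) in {'R':(45,45,140,155),'M':(265,30,322,142),'L':(395,38,500,142)}.items():
    m=np.zeros(g.shape,bool);m[r0:r1,c0:c1]=True
    k=m&(X[...,2]>7)&(X[...,2]<16)&(g<90)&(im[...,0]<90)
    H=X[k][:,:2]
    st=m&(X[...,2]>2.5)&(X[...,2]<16)
    A=X[st][:,:2];mu=A.mean(0);e=np.linalg.svd(A-mu)[2][0];e*=np.sign(e[0]);t=(A-mu)@e
    lo,hi=np.percentile(t,[.3,99.7])
    hc=H.mean(0)
    th=(H-hc)@e
    # tip: mean lateral center at bits
    N=np.array([-e[1],e[0]])
    print(nm,len(H),len(A),'ang',np.degrees(np.arctan2(e[1],e[0])).round(2),'len',(hi-lo).round(1),'orig back',(mu+e*(lo+18)).round(1),'tip',(mu+e*(hi-109)).round(1),'lat head off',((hc-mu)@N).round(2),'rect',cv2.minAreaRect(H.astype(np.float32)))
    dk=m&(g<70)&(abs(X[...,2]-12)<2.5);Hk=X[dk][:,:2];hm=Hk.mean(0)
    ti=st&0 if False else None
    B=A[t>hi-42]; bm=B.mean(0); print('   head mean',hm.round(1),'bits mean',bm.round(1),'ang',np.degrees(np.arctan2(*(bm-hm)[::-1])).round(2))
E
```

```text
table 0.64 0.7
plate [642.7 -13.6  80.4] [-0.999 -0.031 -0.015] 184
front [641.6  32.3  65.1] [-0.697  0.166 -0.698]
[4.05437710e-02 6.40295338e+02]
(215.6, 220.6) [645.4 -37.6  62.4]
(214.6, 254.6) [644.2  10.9  63.3]
(235.85, 255.6) [642.5  10.3  99. ]
(237.6, 220.6) [645.3 -36.9  98.6]
(226.6, 237.6) [650.6 -13.7  78.5]
(227.35, 226.6) [651.2 -29.2  77.5]
(226.35, 249.35) [650.7   1.8  77.3]
R 1133 2118 ang 12.79 len 123.8 orig back [ 459.8 -179.6] tip [ 456.7 -180.3] lat head off -0.3 rect ((501.2142333984375, -171.63043212890625), (120.63469696044922, 29.495588302612305), 14.072511672973633)
   head mean [ 462.5 -180.2] bits mean [ 541.1 -161.2] ang 13.62
M 1087 1963 ang -4.02 len 122.3 orig back [444.1  54.6] tip [439.4  54.9] lat head off 0.2 rect ((450.419189453125, 55.217586517333984), (29.50823974609375, 48.627906799316406), 85.88101196289062)
   head mean [446.3  55. ] bits mean [527.4  48.7] ang -4.45
L 1033 2013 ang -15.95 len 123.7 orig back [451.5 240.5] tip [448.4 241.4] lat head off 0.39 rect ((491.7459716796875, 230.43258666992188), (29.19227409362793, 119.02203369140625), 72.06685638427734)
   head mean [454.7 241.2] bits mean [530.8 217.4] ang -17.34
```

```bash
cat >> h.py <<'E'
from scipy.linalg import logm
def Rt(yaw,roll=0):  # tool down, tool x along heading yaw(deg); roll = clockwise turn about heading (deg)
    B=np.array([[1,0,0],[0,0,1],[0,-1,0]],float)
    return (Ro.from_euler('z',yaw,degrees=True)*Ro.from_euler('x',roll,degrees=True)).as_matrix()@B
def go(pt,RT,lab=''):
    p,R,s=pose()
    pt=np.array(pt,float)
    rv=Ro.from_matrix(R.T@RT).as_rotvec()
    T=np.eye(4);T[:3,:3]=R.T@RT;T[:3,3]=R.T@(pt-p)/1000
    L=np.real(logm(T)); v=L[:3,3]; w_=np.array([L[2,1],L[0,2],L[1,0]])
    n=max(np.linalg.norm(v)/.045,np.linalg.norm(w_)/.14)
    print(lab,'t=%.2f'%s['time'],'at',p.round(1),'F',np.round(s['force'],1),'M',np.round(s['moment'],2),'op',round(s['opening'],1))
    print('   total v',v.round(4),'w',w_.round(3),'n>=%.1f'%n)
    N=int(np.ceil(n));
    if N: print('   per row of',N,(v/N).round(4),(w_/N).round(3))
E
python3 -c "
from h import *
go([444.5,55,60],Rt(-4.3))"
```

```text
t=2.60 at [461.1  -3.2 207.2] F [-0.9 -0.3 -0. ] M [-0.01  0.34 -0.06] op 69.9
   total v [-0.0628  0.1388  0.0524] w [-0.079  0.081  0.606] n>=4.4
   per row of 5 [-0.0126  0.0278  0.0105] [-0.016  0.016  0.121]
```

```bash
python3 -m jog '[-0.0126,0.028,0.0105,-0.016,0.016,0.12,0.06,-0.0126,0.028,0.0105,-0.016,0.016,0.12,0.06,-0.0126,0.028,0.0105,-0.016,0.016,0.12,0.06,-0.0126,0.028,0.0105,-0.016,0.016,0.12,0.06,-0.0126,0.028,0.0105,-0.016,0.016,0.12,0.06]'
python3 -c "
from h import *
go([444.5,55,60],Rt(-4.3))"
```

```text
time: 3.1
position: [464.5, 41.1, 100.7]
orientation: [0.712, -0.697, -0.043, -0.077]
force: [0.1, 1.5, 0.7]
opening: 59.9
 t=3.10 at [464.5  41.1 100.7] F [0.1 1.5 0.7] M [-0.02  0.1   0.03] op 59.9
   total v [-0.0242  0.039   0.0121] w [-0.028  0.026  0.169] n>=1.2
   per row of 2 [-0.0121  0.0195  0.0061] [-0.014  0.013  0.084]
```

```bash
python3 -m jog '[-0.0121,0.0195,0.006,-0.014,0.013,0.085,0.05,-0.0121,0.0195,0.006,-0.014,0.013,0.085,0.05,0,0,0,0,0,0,0.05]'
python3 -c "
from h import *
go([444.5,55,30],Rt(-4.3))"
```

```text
time: 3.4
position: [450.3, 52.1, 56.2]
orientation: [-0.7, 0.713, -0.031, 0.025]
force: [0.7, 0.3, 0.4]
opening: 49.9
 t=3.40 at [450.3  52.1  56.2] F [0.7 0.3 0.4] M [ 0.06 -0.01 -0.01] op 49.9
   total v [-0.0059  0.0262  0.0027] w [ 0.018 -0.004 -0.008] n>=0.6
   per row of 1 [-0.0059  0.0262  0.0027] [ 0.018 -0.004 -0.008]
```

```bash
python3 -m jog '[-0.006,0.026,0.0025,0.018,-0.004,-0.008,0.05,0,0,0,0,0,0,0.05]'
python3 -c "
from h import *
go([444.5,55,3],Rt(-4.3))
im,d,P=cam('wrist','w3.png');X=cloud(P,d);g=im.astype(int).max(2)
k=(X[...,2]>8)&(X[...,2]<15)&(g<70)&(abs(X[...,1]-55)<22);print(k.sum(),cv2.minAreaRect(X[k][:,:2].astype(np.float32)))
"
```

```text
time: 3.6
position: [446.6, 53.1, 30.7]
orientation: [-0.705, 0.708, -0.024, 0.029]
force: [-0.2, -0.5, 0.7]
opening: 49.8
 t=3.60 at [446.6  53.1  30.7] F [-0.2 -0.5  0.7] M [0.03 0.03 0.04] op 49.8
   total v [-0.0023  0.0277  0.0018] w [0.005 0.001 0.007] n>=0.6
   per row of 1 [-0.0023  0.0277  0.0018] [0.005 0.001 0.007]
1463 ((448.88275146484375, 56.186767578125), (29.044544219970703, 46.24128723144531), 86.58307647705078)
```

View pics/w3.png

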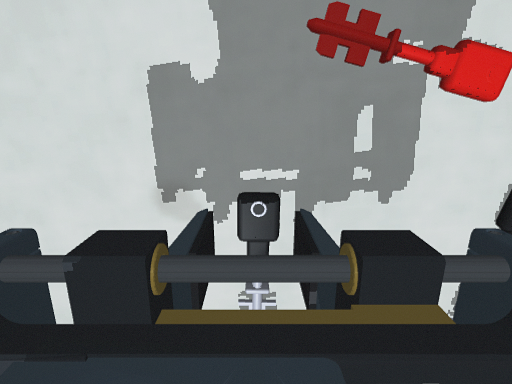

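The middle black key's head (col 258, rows 193–240) sits centred between the fingers (212 and 300), and the red look-alike is well clear. I descend and grip.

```bash
python3 -m jog '[-0.002,0.022,0.0025,0.005,0,0.007,0.05,0,0.006,0,0,0,0,0.045]'
python3 -c "
from h import *
go([444.3,55.5,3],Rt(-4.2))"
```

```text
time: 3.85
position: [449.3, 54.2, 7.3]
orientation: [-0.706, 0.707, -0.023, 0.03]
force: [-0.5, 0.4, -0.2]
opening: 46.0
 t=3.85 at [449.3  54.2   7.3] F [-0.5  0.4 -0.2] M [ 0.    0.04 -0.02] op 46.0
   total v [-0.0051  0.0042  0.001 ] w [ 0.002 -0.002  0.009] n>=0.1
   per row of 1 [-0.0051  0.0042  0.001 ] [ 0.002 -0.002  0.009]
```

```bash
python3 -m jog '[-0.004,0.004,0.001,0,0,0.009,0.045,0,0,0,0,0,0,0.045]'
python3 -c "
from h import *
for i in range(4): print(pose()[0],r.sense()['q'].round(5) if hasattr(r.sense()['q'],'round') else r.sense()['q'])
go([444.3,55.5,3],Rt(-4.2))"
```

```text
time: 4.05
position: [446.4, 54.8, 4.9]
orientation: [-0.705, 0.708, -0.026, 0.028]
force: [1.5, 0.3, 1.3]
opening: 45.1
[446.3556385   54.77214232   4.93933026] [-0.00823  0.60905  1.97426 -0.00622  0.55591 -1.49801]
[446.3556385   54.77214232   4.93933026] [-0.00823  0.60905  1.97426 -0.00622  0.55591 -1.49801]
[446.3556385   54.77214232   4.93933026] [-0.00823  0.60905  1.97426 -0.00622  0.55591 -1.49801]
[446.3556385   54.77214232   4.93933026] [-0.00823  0.60905  1.97426 -0.00622  0.55591 -1.49801]
 t=4.05 at [446.4  54.8   4.9] F [1.5 0.3 1.3] M [ 0.04  0.   -0.01] op 45.1
   total v [-0.0021  0.0019  0.0006] w [ 0.003 -0.002  0.003] n>=0.1
   per row of 1 [-0.0021  0.0019  0.0006] [ 0.003 -0.002  0.003]
```

Good enough; down the last 2 mm and grip firmly.

```bash
python3 -m jog '[-0.001,0.0025,0.0005,0,0,0,0.045,0,0,0,0,0,0,0.02,0,0,0,0,0,0,0.02,0,0,0,0,0,0,0.02,0,0,0,0,0,0,0.02]' 55
python3 -c "
from h import *
go([444.3,55.5,3],Rt(-4.2))"
```

```text
time: 4.55
position: [446.5, 55.1, 4.4]
orientation: [-0.705, 0.708, -0.025, 0.029]
force: [0.2, 0.5, -1.8]
opening: 29.5
 t=4.55 at [446.5  55.1   4.4] F [ 0.2  0.5 -1.8] M [ 0.01  0.06 -0.01] op 29.5
   total v [-0.0022  0.0014  0.0002] w [ 0.004 -0.003  0.006] n>=0.1
   per row of 1 [-0.0022  0.0014  0.0002] [ 0.004 -0.003  0.006]
```

```bash
cat >> h.py <<'E'
def savegrasp(korig,kyaw=None):
    p,R,s=pose()
    y=np.degrees(np.arctan2(R[1,0],R[0,0])) 
    K=Ro.from_euler('z',y,degrees=True).as_matrix()
    ko=np.array(korig,float)
    t=R.T@(ko-p); t[2]=0  # jaws centre it
    np.savez('grasp.npz',RK=R.T@K,t=t); print('grasp yaw',y.round(2),'key in tool',t.round(1))
def keypose():
    G=np.load('grasp.npz');p,R,s=pose();K=R@G['RK'];o=p+R@G['t'];return o,K,s
KH=np.array([642.7,-13.6,80.]);KY=1.5
def inlock():
    o,K,s=keypose();U=Ro.from_euler('z',KY,degrees=True).as_matrix()
    e=Ro.from_matrix(U.T@K).as_rotvec()
    print('t=%.2f'%s['time'],'key in lock frame',(U.T@(o-KH)).round(2),'rot deg',np.degrees(e).round(2),'F',(U.T@np.array(s['force'])).round(1),'M',np.round(s['moment'],2),'op',round(s['opening'],1),'tcp',np.array(s['position']).round(1))
def gok(xl,yl=0,zl=0,roll=0):
    G=np.load('grasp.npz');U=Ro.from_euler('z',KY,degrees=True).as_matrix()
    K=U@Ro.from_euler('x',roll,degrees=True).as_matrix()
    RT=K@G['RK'].T; o=KH+U@np.array([xl,yl,zl])
    inlock(); go(o-RT@G['t'],RT)
E
python3 -c "
from h import *
savegrasp([444.3,55.3,6]);gok(-125)"
```

```text
grasp yaw -4.34 key in tool [-2.2 -1.6  0. ]
t=4.55 key in lock frame [-196.53   74.05  -74.  ] rot deg [ 0.    0.   -5.84] F [ 0.2  0.5 -1.8] M [ 0.01  0.06 -0.01] op 29.5 tcp [446.5  55.1   4.4]
 t=4.55 at [446.5  55.1   4.4] F [ 0.2  0.5 -1.8] M [ 0.01  0.06 -0.01] op 29.5
   total v [ 0.0757 -0.0733 -0.0704] w [ 0.001 -0.102 -0.   ] n>=2.8
   per row of 3 [ 0.0252 -0.0244 -0.0235] [ 0.    -0.034 -0.   ]
```

```bash
python3 -m jog '[0,-0.03,0,0,0,0,0.02,0.015,-0.025,-0.018,0,-0.025,0,0.02,0.025,-0.015,-0.024,0,-0.034,0,0.02,0.022,-0.008,-0.022,0,-0.034,0,0.02,0,0,0,0,0,0,0.02]'
python3 -c "
from h import *
gok(-125)"
```

```text
time: 5.05
position: [505.5, -13.2, 85.6]
orientation: [-0.705, 0.709, 0.009, -0.007]
force: [0.1, -0.2, -1.3]
opening: 29.6
t=5.05 key in lock frame [-139.29    3.97    7.14] rot deg [-0.06  0.2  -0.19] F [ 0.1 -0.2 -1.3] M [0.02 0.1  0.02] op 29.6 tcp [505.5 -13.2  85.6]
 t=5.05 at [505.5 -13.2  85.6] F [ 0.1 -0.2 -1.3] M [0.02 0.1  0.02] op 29.6
   total v [ 0.0143  0.0072 -0.0039] w [ 0.001 -0.003 -0.004] n>=0.4
   per row of 1 [ 0.0143  0.0072 -0.0039] [ 0.001 -0.003 -0.004]
```

```bash
python3 -m jog '[0.014,0.007,-0.004,0,-0.003,-0.004,0.02,0,0,0,0,0,0,0.02]'
python3 -c "
from h import *
gok(-122)
im,d,P=cam('scene','s2.png');cv2.imwrite('pics/s2c.png',cv2.resize(im[140:240,220:340,::-1],None,fx=6,fy=6,interpolation=cv2.INTER_CUBIC))
im,d,P=cam('wrist','w4.png')
im,d,P=cam('top','t4.png');cv2.imwrite('pics/t4c.png',cv2.resize(im[120:240,210:330,::-1],None,fx=5,fy=5,interpolation=cv2.INTER_CUBIC))
inlock()"
```

```text
time: 5.25
position: [519.7, -17.4, 78.5]
orientation: [-0.705, 0.709, 0.011, -0.006]
force: [0.3, 0.6, -0.9]
opening: 29.7
t=5.25 key in lock frame [-1.2521e+02 -5.8000e-01  1.2000e-01] rot deg [-0.06 -0.04 -0.12] F [ 0.3  0.6 -0.9] M [0.08 0.04 0.01] op 29.7 tcp [519.7 -17.4  78.5]
 t=5.25 at [519.7 -17.4  78.5] F [ 0.3  0.6 -0.9] M [0.08 0.04 0.01] op 29.7
   total v [0.0032 0.0001 0.0006] w [ 0.001 -0.002  0.001] n>=0.1
   per row of 1 [0.0032 0.0001 0.0006] [ 0.001 -0.002  0.001]
t=5.40 key in lock frame [-127.35    0.3     0.35] rot deg [-0.04  0.1  -0.08] F [-0.7  0.3 -1.7] M [ 0.05  0.03 -0.02] op 29.5 tcp [517.6 -16.6  78.8]
```

View pics/s2c.png

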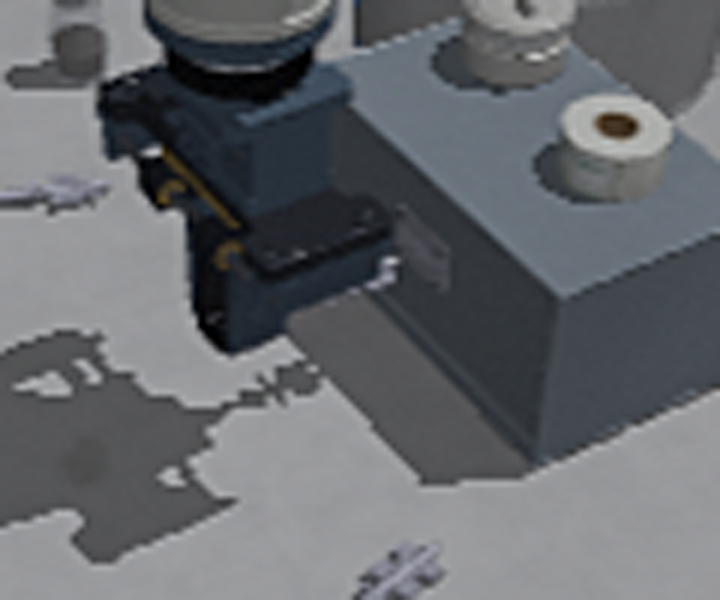

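View pics/w4.png

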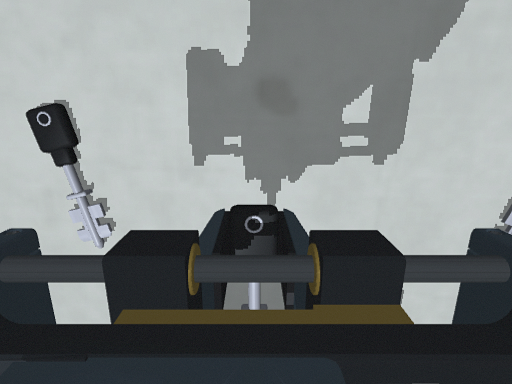

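View pics/t4c.png

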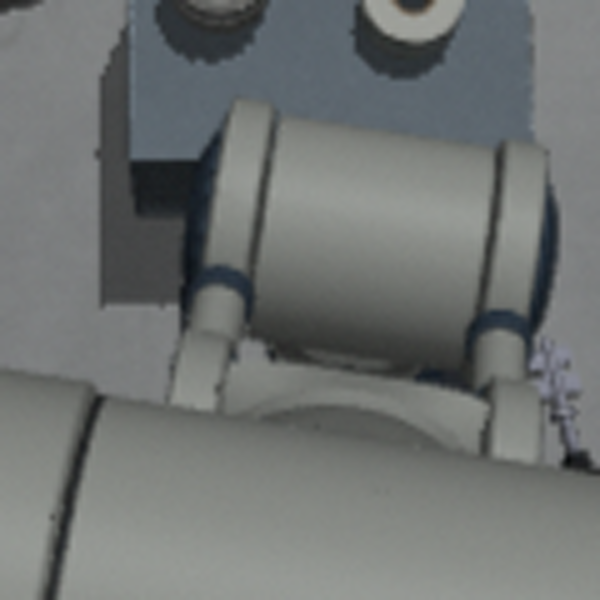

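```bash
python3 -m jog '[0.010,0,0,0,0,0,0.02,0.006,0,0,0,0,0,0.02,0,0,0,0,0,0,0.02]'
python3 -c "
from h import *
gok(-100)"
```

```text
time: 5.7
position: [533.6, -15.2, 78.9]
orientation: [-0.706, 0.708, 0.01, -0.008]
force: [0.3, 0.6, -1.7]
opening: 29.1
t=5.70 key in lock frame [-111.31    1.31    0.48] rot deg [-0.02  0.17 -0.04] F [ 0.3  0.6 -1.7] M [0.03 0.05 0.05] op 29.1 tcp [533.6 -15.2  78.9]
 t=5.70 at [533.6 -15.2  78.9] F [ 0.3  0.6 -1.7] M [0.03 0.05 0.05] op 29.1
   total v [ 0.0113  0.0005 -0.0013] w [ 0.    -0.001 -0.003] n>=0.3
   per row of 1 [ 0.0113  0.0005 -0.0013] [ 0.    -0.001 -0.003]
```

```bash
python3 -m jog '[0.006,0.0005,-0.001,0,0,0,0.02,0.005,0,0,0,0,0,0.02,0,0,0,0,0,0,0.02]'
python3 -c "
from h import *
gok(-92)"
```

```text
time: 6.0
position: [545.6, -15.7, 78.4]
orientation: [-0.706, 0.708, 0.01, -0.008]
force: [0.5, -0.0, -1.4]
opening: 29.6
t=6.00 key in lock frame [-9.927e+01  4.600e-01 -6.000e-02] rot deg [-0.02  0.17 -0.02] F [ 0.5 -0.  -1.4] M [ 0.09  0.07 -0.02] op 29.6 tcp [545.6 -15.7  78.4]
 t=6.00 at [545.6 -15.7  78.4] F [ 0.5 -0.  -1.4] M [ 0.09  0.07 -0.02] op 29.6
   total v [ 0.0073 -0.     -0.0005] w [ 0.    -0.    -0.003] n>=0.2
   per row of 1 [ 0.0073 -0.     -0.0005] [ 0.    -0.    -0.003]
```

```bash
python3 -m jog '[0.006,0,-0.0005,0,0,-0.003,0.02,0.006,0,0,0,0,0,0.02,0,0,0,0,0,0,0.02]'
python3 -c "
from h import *
gok(-59)"
```

```text
time: 6.3
position: [558.6, -15.9, 78.4]
orientation: [-0.706, 0.708, 0.011, -0.007]
force: [0.7, -0.1, -1.2]
opening: 29.7
t=6.30 key in lock frame [-8.63e+01 -1.20e-01 -5.00e-02] rot deg [-0.02 -0.01 -0.02] F [ 0.7 -0.2 -1.2] M [0.03 0.01 0.  ] op 29.7 tcp [558.6 -15.9  78.4]
 t=6.30 at [558.6 -15.9  78.4] F [ 0.7 -0.1 -1.2] M [0.03 0.01 0.  ] op 29.7
   total v [0.0273 0.0001 0.0001] w [ 0. -0.  0.] n>=0.6
   per row of 1 [0.0273 0.0001 0.0001] [ 0. -0.  0.]
```

Smooth. Onward.

```bash
python3 -m jog '[0.010,0,0,0,0,0,0.02,0.010,0,0,0,0,0,0.02,0.005,0,0,0,0,0,0.02,0,0,0,0,0,0,0.02]'
python3 -c "
from h import *
gok(-59)"
```

```text
time: 6.7
position: [585.8, -15.2, 78.4]
orientation: [-0.706, 0.708, 0.011, -0.007]
force: [-1.2, -0.1, -1.3]
opening: 29.8
t=6.70 key in lock frame [-5.914e+01 -1.000e-01 -5.000e-02] rot deg [-0.01  0.03 -0.03] F [-1.2 -0.1 -1.3] M [0.02 0.42 0.  ] op 29.8 tcp [585.8 -15.2  78.4]
 t=6.70 at [585.8 -15.2  78.4] F [-1.2 -0.1 -1.3] M [0.02 0.42 0.  ] op 29.8
   total v [ 0.0001 -0.0001  0.0001] w [ 0. -0. -0.] n>=0.0
   per row of 1 [ 0.0001 -0.0001  0.0001] [ 0. -0. -0.]
```

```bash
python3 -m jog '[0.003,0,0,0,0,0,0.02,0,0,0,0,0,0,0.02]'
python3 -c "
from h import *
inlock()"
```

```text
time: 6.9
position: [585.5, -15.0, 77.6]
orientation: [-0.706, 0.708, 0.009, -0.01]
force: [1.2, -0.1, 0.6]
opening: 29.1
t=6.90 key in lock frame [-59.39   0.07  -0.82] rot deg [ 0.01  0.42 -0.01] F [ 1.2 -0.2  0.6] M [ 0.03 -0.42 -0.02] op 29.1 tcp [585.5 -15.   77.6]
```

```bash
python3 -m jog '[0.004,0,0,0,0,0,0.02]'; python3 -m jog '[0.001,0,0,0,0,0,0.02]'
python3 -c "
from h import *
inlock();im,d,P=cam('scene','s3.png');cv2.imwrite('pics/s3c.png',cv2.resize(im[140:240,220:340,::-1],None,fx=6,fy=6,interpolation=cv2.INTER_CUBIC))"
```

```text
time: 7.0
position: [586.2, -14.8, 77.0]
orientation: [-0.706, 0.708, 0.006, -0.012]
force: [-27.1, -3.2, 12.0]
opening: 29.0
time: 7.1
position: [585.8, -14.8, 76.9]
orientation: [-0.706, 0.708, 0.006, -0.013]
force: [-3.1, -0.6, 5.7]
opening: 29.3
t=7.10 key in lock frame [-59.04   0.31  -1.53] rot deg [ 0.03  0.94 -0.  ] F [-3.1 -0.5  5.7] M [-0.16 -0.02 -0.04] op 29.3 tcp [585.8 -14.8  76.9]
```

View pics/s3c.png

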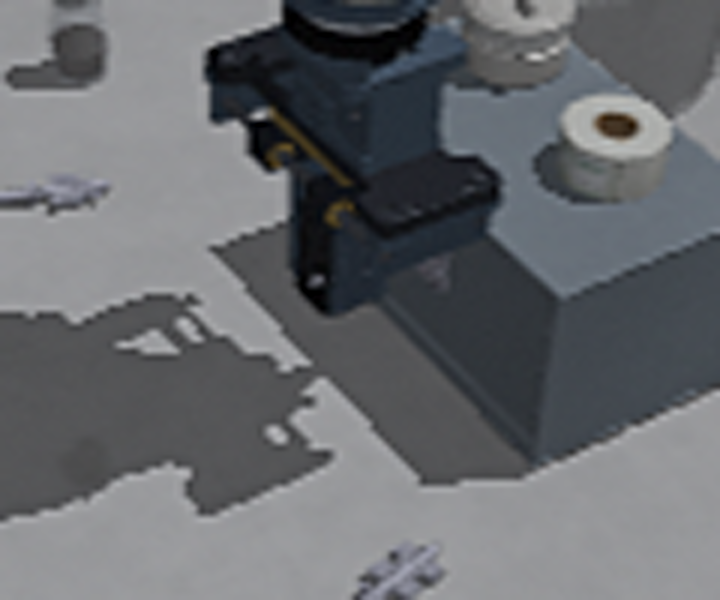

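```bash
python3 -c "
from h import *
gok(-59.2,0,0,0); gok(-59.2,0,0,10)"
```

```text
t=7.15 key in lock frame [-58.94   0.31  -1.47] rot deg [ 0.03  0.92 -0.  ] F [-10.   -1.1   5.7] M [-0.17  1.19 -0.08] op 29.3 tcp [585.9 -14.8  76.9]
 t=7.15 at [585.9 -14.8  76.9] F [-9.9 -1.4  5.7] M [-0.17  1.19 -0.08] op 29.3
   total v [-0.0002 -0.0015 -0.0003] w [-0.001 -0.    -0.016] n>=0.1
   per row of 1 [-0.0002 -0.0015 -0.0003] [-0.001 -0.    -0.016]
t=7.15 key in lock frame [-58.94   0.31  -1.47] rot deg [ 0.03  0.92 -0.  ] F [-10.   -1.1   5.7] M [-0.17  1.19 -0.08] op 29.3 tcp [585.9 -14.8  76.9]
 t=7.15 at [585.9 -14.8  76.9] F [-9.9 -1.4  5.7] M [-0.17  1.19 -0.08] op 29.3
   total v [-0.0002 -0.0015  0.0001] w [ 0.174 -0.    -0.016] n>=1.2
   per row of 2 [-0.0001 -0.0008  0.    ] [ 0.087 -0.    -0.008]
```

```bash
python3 -m jog '[-0.0002,-0.0013,0,0,0,-0.012,0.02,0,0,0,0.05,0,0,0.02,0,0,0,0.03,0,0,0.02]'
python3 -c "
from h import *
gok(-59.2,0,0,10)"
```

```text
time: 7.45
position: [585.8, -13.9, 78.5]
orientation: [0.734, -0.679, -0.011, 0.009]
force: [-0.9, -1.4, -1.6]
opening: 29.5
t=7.45 key in lock frame [-59.08   1.08   0.11] rot deg [4.71 0.14 0.11] F [-1.  -1.3 -1.6] M [-0.29  0.13 -0.14] op 29.5 tcp [585.8 -13.9  78.5]
 t=7.45 at [585.8 -13.9  78.5] F [-0.9 -1.4 -1.6] M [-0.29  0.13 -0.14] op 29.5
   total v [-0.0001 -0.     -0.0009] w [ 0.092  0.002 -0.003] n>=0.7
   per row of 1 [-0.0001 -0.     -0.0009] [ 0.092  0.002 -0.003]
```

```bash
python3 -m jog '[0,0,-0.0005,0.05,0,0,0.02,0,0,0,0.02,0,0,0.02]'
python3 -c "
from h import *
gok(-59.2,0,0,10)"
```

```text
time: 7.65
position: [585.8, -14.3, 78.6]
orientation: [0.759, -0.651, -0.011, 0.009]
force: [-0.4, 3.2, -2.2]
opening: 29.5
t=7.65 key in lock frame [-59.07   0.56   0.16] rot deg [8.88 0.1  0.14] F [-0.4  3.2 -2.2] M [-0.01  0.28  0.26] op 29.5 tcp [585.8 -14.3  78.6]
 t=7.65 at [585.8 -14.3  78.6] F [-0.4  3.2 -2.2] M [-0.01  0.28  0.26] op 29.5
   total v [-0.0001  0.0001 -0.0006] w [ 0.019  0.002 -0.002] n>=0.1
   per row of 1 [-0.0001  0.0001 -0.0006] [ 0.019  0.002 -0.002]
```

```bash
python3 -m jog '[0,0,-0.0005,0.04,0,0,0.02,0,0,0,0.02,0,0,0.02]'
python3 -c "
from h import *
gok(-59.2,0,0,16)"
```

```text
time: 7.85
position: [585.8, -14.4, 78.5]
orientation: [0.778, -0.628, -0.011, 0.01]
force: [-1.0, 4.3, -1.7]
opening: 29.6
t=7.85 key in lock frame [-5.909e+01  3.600e-01  4.000e-02] rot deg [12.41  0.08  0.18] F [-0.8  4.4 -1.7] M [-0.35  0.17  0.46] op 29.6 tcp [585.8 -14.4  78.5]
 t=7.85 at [585.8 -14.4  78.5] F [-1.   4.3 -1.7] M [-0.35  0.17  0.46] op 29.6
   total v [-0.0001 -0.0001 -0.0003] w [ 0.063  0.003 -0.002] n>=0.4
   per row of 1 [-0.0001 -0.0001 -0.0003] [ 0.063  0.003 -0.002]
```

```bash
python3 -c "
from h import *
im,d,P=cam('wrist','w5.png');p,R,s=pose()
g=im.astype(int).max(2);X=(cloud(P,d)-p)@R
k=np.zeros(g.shape,bool);k[205:250,228:285]=1
Q=X[k];Q=Q[(Q[:,1]>-30)&(Q[:,1]<10)];print(len(Q))
A=np.c_[Q[:,0],Q[:,2],np.ones(len(Q))]
for i in range(5):
  c,*_=np.linalg.lstsq(A,Q[:,1],rcond=None);e=abs(A@c-Q[:,1]);A=A[e<2];Q=Q[e<2]
print(c,len(Q),'tilt deg about x',np.degrees(np.arctan(c[1])))
inlock()"
```

```text
2426
[-0.0165107  -0.02141532 -8.33969886] 1800 tilt deg about x -1.2268198659401812
t=7.90 key in lock frame [-59.12   0.22  -0.06] rot deg [12.45  0.09  0.17] F [ 0.5  4.7 -2.5] M [ 0.16 -0.07  0.54] op 29.1 tcp [585.8 -14.5  78.4]
```

View pics/w5.png

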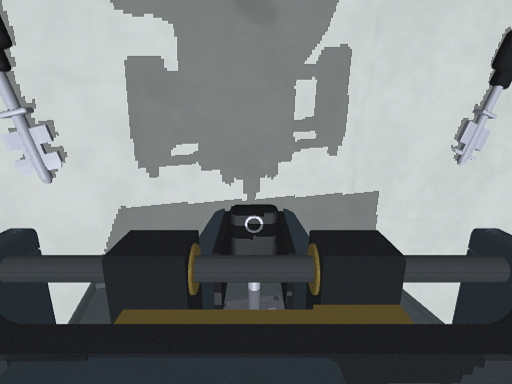

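The key sits flat in the jaws and has followed to 12.4° with no steady torque, which is past the 7° stop a wrong key would hit. I keep turning.

```bash
python3 -m jog '[0,0,0,0.06,0,0,0.02,0,0,0,0.05,0,0,0.02,0,0,0,0,0,0,0.02]'
python3 -c "
from h import *
gok(-59.2,0,0,40)"
```

```text
time: 8.2
position: [585.7, -14.5, 78.5]
orientation: [0.812, -0.584, -0.01, 0.01]
force: [-1.8, 4.5, 1.8]
opening: 29.2
t=8.20 key in lock frame [-5.918e+01  9.000e-02  1.000e-02] rot deg [18.73  0.1   0.25] F [-1.6  4.6  1.8] M [-0.29  0.14  0.4 ] op 29.2 tcp [585.7 -14.5  78.5]
 t=8.20 at [585.7 -14.5  78.5] F [-1.8  4.5  1.8] M [-0.29  0.14  0.4 ] op 29.2
   total v [-0.     -0.      0.0005] w [ 0.371  0.006 -0.003] n>=2.7
   per row of 3 [-0.     -0.      0.0002] [ 0.124  0.002 -0.001]
```

```bash
python3 -m jog '[0,0,0.0004,0.07,0,0,0.02,0,0,0.0003,0.07,0,0,0.02,0,0,0,0,0,0,0.02]'
python3 -c "
from h import *
gok(-59.2,0,0,41)"
```

```text
time: 8.5
position: [585.7, -14.3, 79.0]
orientation: [0.849, -0.528, -0.01, 0.012]
force: [-0.6, 0.8, 2.9]
opening: 29.1
t=8.50 key in lock frame [-59.22   0.06   0.41] rot deg [26.49  0.14  0.34] F [-0.6  0.8  2.9] M [-0.84 -0.02  0.23] op 29.1 tcp [585.7 -14.3  79. ]
 t=8.50 at [585.7 -14.3  79. ] F [-0.6  0.8  2.9] M [-0.84 -0.02  0.23] op 29.1
   total v [0.     0.0003 0.0001] w [ 0.253  0.006 -0.004] n>=1.8
   per row of 2 [0.     0.0002 0.0001] [ 0.127  0.003 -0.002]
```

```bash
cat >> h.py <<'E'
def tilt(f):
    im,d,P=cam('wrist',f);p,R,s=pose()
    g=im.astype(int).max(2);X=(cloud(P,d)-p)@R
    k=np.zeros(g.shape,bool);k[205:250,228:285]=1
    Q=X[k];Q=Q[(Q[:,1]>-30)&(Q[:,1]<10)]
    A=np.c_[Q[:,0],Q[:,2],np.ones(len(Q))]
    for i in range(5):
        c,*_=np.linalg.lstsq(A,Q[:,1],rcond=None);e=abs(A@c-Q[:,1]);A=A[e<2];Q=Q[e<2]
    print(c,len(Q),'tilt deg about x',np.degrees(np.arctan(c[1])))
    inlock()
E
python3 -c "
from h import *
tilt('w6.png')"
```

```text
[-0.01759862  0.12759127 -5.25568982] 1383 tilt deg about x 7.27115396138355
t=8.55 key in lock frame [-59.19   0.3    0.6 ] rot deg [26.36  0.13  0.37] F [-1.4 -1.7  1. ] M [-1.4   0.1   0.16] op 29.2 tcp [585.7 -14.1  79.2]
```

View pics/w6.png

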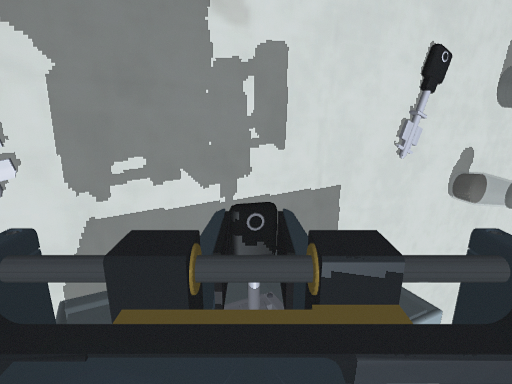

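```bash
python3 -m jog '[0,0,0,-0.08,0,0,0.02,0,0,0,-0.06,0,0,0.02,0,0,0,0,0,0,0.02]'
cat >> h.py <<'E'
def tilt2(f):
    im,d,P=cam('wrist',f);p,R,s=pose();np.savez(f[:-4]+'.npz',im=im,d=d)
    g=im.astype(int).max(2);X=cloud(P,d)
    L=(X-p)@R
    for lo in (0,):
      k=(abs(L[...,2])<14)&(L[...,0]>-25)&(L[...,0]<5)&(L[...,1]>-22)&(L[...,1]<6)
      k[:200]=0;k[253:]=0
      Q=L[k];A=np.c_[Q[:,0],Q[:,2],np.ones(len(Q))]
      rng=np.random.default_rng(0);best=None
      for i in range(400):
        j=rng.choice(len(Q),3,False)
        try:c=np.linalg.solve(A[j],Q[j,1])
        except Exception: continue
        n=(abs(A@c-Q[:,1])<0.8).sum()
        if best is None or n>best[0]: best=(n,c)
      i=abs(A@best[1]-Q[:,1])<1; c=np.linalg.lstsq(A[i],Q[i,1],rcond=None)[0]
    roll=np.degrees(np.arctan2(-R[1,1],-R[2,1]))
    print(f,'n',i.sum(),'/',len(Q),c.round(3),'tilt in hand deg',np.degrees(np.arctan(c[1])).round(2)); inlock()
E
python3 -c "
from h import *
tilt2('w7.png')"
```

```text
time: 8.85
position: [585.7, -13.6, 79.8]
orientation: [0.806, -0.592, -0.011, 0.011]
force: [-2.7, -3.1, 0.2]
opening: 29.0
w7.png n 1370 / 1904 [-0.025  0.204 -5.431] tilt in hand deg 11.52
t=8.90 key in lock frame [-59.12   0.83   1.19] rot deg [17.79  0.09  0.31] F [-4.1 -0.6  0. ] M [-0.46  0.43 -0.05] op 29.4 tcp [585.8 -13.8  79.7]
```

View pics/w7.png

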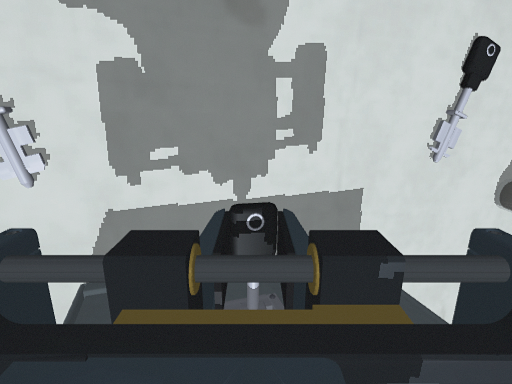

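```bash
python3 -m jog '[0,0.0005,0,-0.10,0,0,0.02,0,0.0005,0,-0.06,0,0,0.02,0,0,0,0,0,0,0.02]'
python3 -c "
from h import *
tilt2('w8.png')"
```

```text
time: 9.2
position: [585.7, -13.4, 79.0]
orientation: [0.756, -0.654, -0.012, 0.009]
force: [-2.6, -2.5, 1.6]
opening: 28.8
w8.png n 1335 / 1906 [-0.036  0.169 -5.496] tilt in hand deg 9.57
t=9.25 key in lock frame [-59.15   1.16   0.42] rot deg [8.55 0.07 0.22] F [-3.   0.4  1.2] M [ 0.09  0.37 -0.  ] op 29.3 tcp [585.7 -13.7  78.9]
```

```bash
cat >> h.py <<'E'
def regrasp(lag,y=0,z=0):
    # key lags tool by lag deg about its x; key is at lock lateral y,z now
    G=np.load('grasp.npz');RK=G['RK']@Ro.from_euler('x',-lag,degrees=True).as_matrix()
    p,R,s=pose();U=Ro.from_euler('z',KY,degrees=True).as_matrix()
    o=p+R@G['t'];l=U.T@(o-KH);l[1]=y;l[2]=z;o=KH+U@l
    np.savez('grasp.npz',RK=RK,t=R.T@(o-p));print('t',(R.T@(o-p)).round(2))
E
python3 -c "
from h import *
regrasp(9.6,0.3,0);gok(-75,0.3,0,0)"
python3 -m jog '[-0.008,0,0,0,0,0,0.02,-0.008,0,0,0,0,0,0.02,0,0,0,0,0,0,0.02]'
python3 -c "
from h import *
gok(-100,0.3,0,0)"
```

```text
t [-2.19 -1.29 -0.92]
t=9.25 key in lock frame [-59.15   0.3    0.  ] rot deg [-1.05  0.05  0.22] F [-3.   0.4  1.2] M [ 0.09  0.37 -0.  ] op 29.3 tcp [585.7 -13.7  78.9]
 t=9.25 at [585.7 -13.7  78.9] F [-3.   0.3  1.2] M [ 0.09  0.37 -0.  ] op 29.3
   total v [-0.0158 -0.0001  0.    ] w [ 0.018  0.004 -0.002] n>=0.4
   per row of 1 [-0.0158 -0.0001  0.    ] [ 0.018  0.004 -0.002]
time: 9.55
position: [569.3, -15.0, 78.6]
orientation: [0.758, -0.652, -0.011, 0.008]
force: [-1.8, 0.2, 2.2]
opening: 28.8
t=9.55 key in lock frame [-75.59  -0.62  -0.25] rot deg [-0.81 -0.02  0.11] F [-1.8  0.2  2.2] M [0.16 0.07 0.07] op 28.8 tcp [569.3 -15.   78.6]
 t=9.55 at [569.3 -15.   78.6] F [-1.8  0.2  2.2] M [0.16 0.07 0.07] op 28.8
   total v [-0.0244 -0.0003  0.001 ] w [ 0.014  0.002 -0.   ] n>=0.5
   per row of 1 [-0.0244 -0.0003  0.001 ] [ 0.014  0.002 -0.   ]
```

```bash
python3 -m jog '[-0.018,0,0.0005,0.01,0,0,0.02,-0.02,0,0.0005,0,0,0,0.02,-0.02,0,0,0,0,0,0.02,0,0,0,0,0,0,0.02]'
python3 -c "
from h import *
tilt2('w9.png')
im,d,P=cam('scene','s4.png');cv2.imwrite('pics/s4c.png',cv2.resize(im[140:240,220:340,::-1],None,fx=6,fy=6,interpolation=cv2.INTER_CUBIC))"
```

```text
time: 9.95
position: [508.6, -17.1, 77.7]
orientation: [0.762, -0.647, -0.01, 0.007]
force: [-0.7, 0.2, -1.2]
opening: 29.1
w9.png n 1452 / 2007 [-0.026  0.182 -5.28 ] tilt in hand deg 10.32
t=10.00 key in lock frame [-134.72   -1.39   -1.03] rot deg [-0.08 -0.05 -0.09] F [ 0.4  0.7 -1.9] M [-0.11  0.06  0.02] op 29.0 tcp [510.2 -17.4  77.9]
```

View pics/s4c.png

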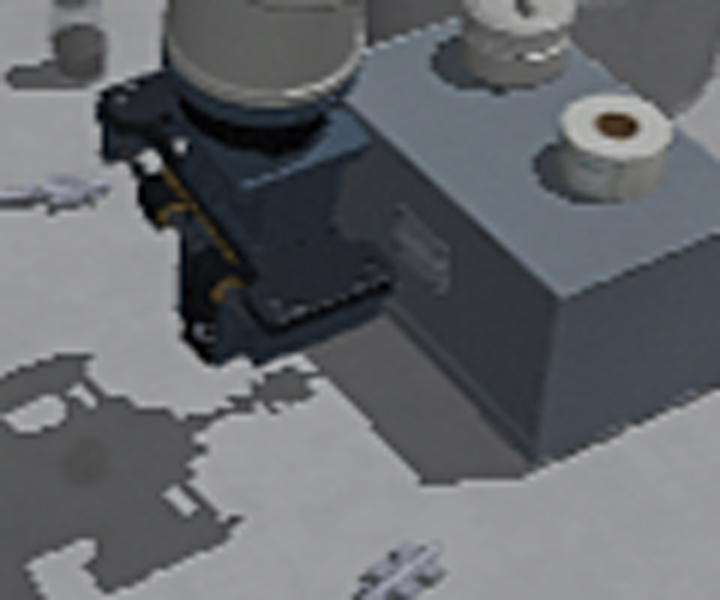

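```bash
python3 -c "
from h import *
regrasp(0.5,-1.4,-1);gok(-196,68,-60,0)"
```

```text
t [-2.19 -1.19 -0.82]
t=10.05 key in lock frame [-133.51   -1.4    -1.  ] rot deg [-0.61 -0.12 -0.08] F [-0.8  0.2 -1.5] M [-0.1   0.03  0.03] op 29.2 tcp [511.5 -17.4  78. ]
 t=10.05 at [511.5 -17.4  78. ] F [-0.8  0.2 -1.5] M [-0.1   0.03  0.03] op 29.2
   total v [-0.063   0.0693  0.0586] w [ 0.011 -0.001  0.002] n>=2.5
   per row of 3 [-0.021   0.0231  0.0195] [ 0.004 -0.     0.001]
```

```bash
python3 -m jog '[-0.021,0.023,0.02,0.004,0,0,0.02,-0.021,0.023,0.02,0.004,0,0,0.02,-0.021,0.022,0.018,0.003,0,0,0.02,0,0,0,0,0,0,0.02]'
python3 -c "
from h import *
gok(-196,68,-70.5,0)"
```

```text
time: 10.45
position: [451.2, 49.4, 18.4]
orientation: [0.765, -0.644, -0.012, 0.003]
force: [-0.2, -0.5, -1.1]
opening: 29.0
t=10.45 key in lock frame [-191.97   67.01  -60.59] rot deg [-0.05 -0.5  -0.27] F [-0.2 -0.5 -1.1] M [-0.19  0.08 -0.02] op 29.0 tcp [451.2  49.4  18.4]
 t=10.45 at [451.2  49.4  18.4] F [-0.2 -0.5 -1.1] M [-0.19  0.08 -0.02] op 29.0
   total v [-0.0041  0.0099 -0.0007] w [ 0.001 -0.003  0.009] n>=0.2
   per row of 1 [-0.0041  0.0099 -0.0007] [ 0.001 -0.003  0.009]
```

```bash
python3 -m jog '[-0.002,0.010,-0.0007,0,-0.003,0.009,0.02,0,0,0,0,0,0,0.02]'
python3 -c "
from h import *
gok(-196,68,-72,0)"
```

```text
time: 10.65
position: [451.3, 50.3, 7.6]
orientation: [0.765, -0.644, -0.011, 0.007]
force: [-0.5, 0.1, -0.8]
opening: 29.0
t=10.65 key in lock frame [-191.83   67.88  -71.41] rot deg [-0.05 -0.08  0.03] F [-0.5  0.1 -0.8] M [-0.09  0.03  0.  ] op 29.0 tcp [451.3  50.3   7.6]
 t=10.65 at [451.3  50.3   7.6] F [-0.5  0.1 -0.8] M [-0.09  0.03  0.  ] op 29.0
   total v [-0.0042  0.0006  0.    ] w [0.001 0.001 0.001] n>=0.1
   per row of 1 [-0.0042  0.0006  0.    ] [0.001 0.001 0.001]
```

```bash
python3 -m jog '[0,0.001,0,0,0,0,0.02,0,0,0,0,0,0,0.036,0,0,0,0,0,0,0.037,0,-0.005,0,0,0,0,0.05,0,-0.02,0,-0.05,0,0,0.055,0,-0.02,0,-0.06,0,0,0.055,0,-0.02,0,-0.06,0,0,0.055]'
python3 -c "
from h import *
im,d,P=cam('wrist','w10.png');inlock()
im,d,P=cam('scene','s5.png');cv2.imwrite('pics/s5c.png',cv2.resize(im[140:260,180:320,::-1],None,fx=5,fy=5,interpolation=cv2.INTER_CUBIC))"
```

```text
time: 11.35
position: [454.8, 38.2, 73.0]
orientation: [-0.706, 0.708, 0.01, -0.003]
force: [-0.4, -1.4, -0.5]
opening: 55.1
t=11.40 key in lock frame [-187.54   56.25   -3.18] rot deg [-10.36  -0.34  -0.45] F [1.2 0.3 3.5] M [ 0.   -0.09  0.03] op 55.0 tcp [455.9  38.6  75.7]
```

View pics/w10.png

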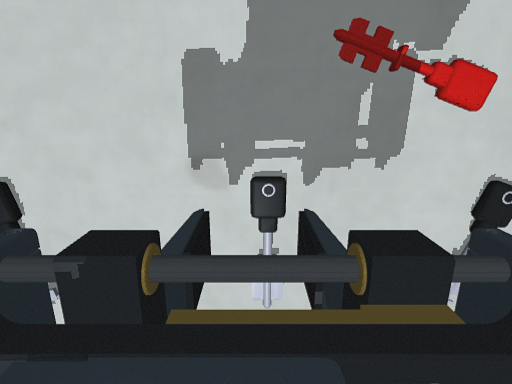

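View pics/s5c.png

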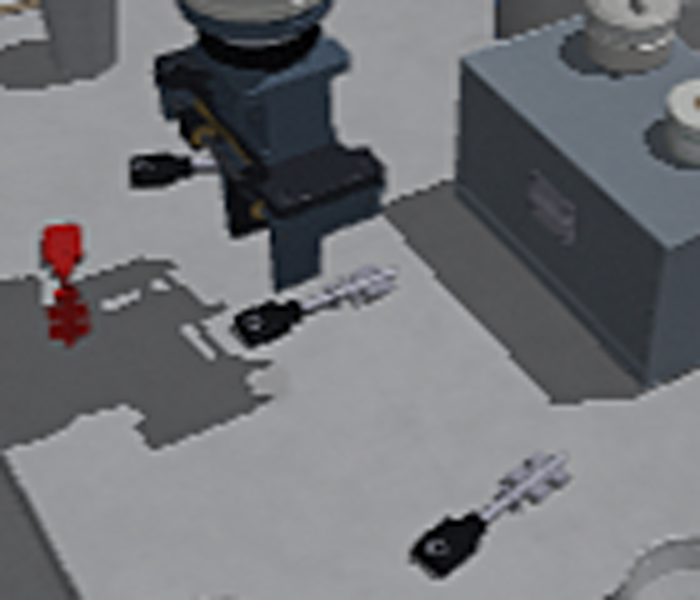

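Key 1, the middle one, was blocked and now lies flat again (scene crop around (265,325)). Next is the right-hand key.

```bash
python3 -c "
from h import *
go([459.5,-180,45],Rt(13.3))"
```

```text
t=11.45 at [456.   39.4  74.3] F [-0.7 -1.  -0.5] M [ 0.07 -0.04 -0.02] op 55.1
   total v [-0.0244  0.0296 -0.2185] w [ 0.005 -0.211  0.012] n>=4.9
   per row of 5 [-0.0049  0.0059 -0.0437] [ 0.001 -0.042  0.002]
```

```bash
python3 -m jog '[-0.005,0.002,-0.044,0,-0.042,0.002,0.055,-0.005,0.004,-0.044,0,-0.042,0.002,0.055,-0.005,0.006,-0.044,0,-0.042,0.002,0.05,-0.005,0.006,-0.044,0,-0.042,0.002,0.05,-0.005,0.006,-0.04,0,-0.042,0.002,0.05,0,0,0,0,0,0,0.05]'
python3 -c "
from h import *
go([459.5,-180,30],Rt(13.3))"
```

```text
time: 12.05
position: [457.1, -185.7, 51.0]
orientation: [-0.701, 0.703, 0.09, -0.083]
force: [1.2, 0.5, 0.3]
opening: 50.1
 t=12.05 at [ 457.1 -185.7   51. ] F [1.2 0.5 0.3] M [ 0.03  0.01 -0.02] op 50.1
   total v [0.0036 0.021  0.005 ] w [0.004 0.014 0.01 ] n>=0.5
   per row of 1 [0.0036 0.021  0.005 ] [0.004 0.014 0.01 ]
```

```bash
python3 -m jog '[0.003,0.021,0.005,0.004,0.014,0.01,0.05,0,0,0,0,0,0,0.05]'
cat >> h.py <<'E'
def headm(f,y0,x0):
    im,d,P=cam('wrist',f);X=cloud(P,d);g=im.astype(int).max(2)
    k=(X[...,2]>8)&(X[...,2]<15)&(g<75)&(abs(X[...,1]-y0)<25)&(abs(X[...,0]-x0)<40)
    Q=X[k][:,:2].astype(np.float32)
    (c,sz,a)=cv2.minAreaRect(Q);
    b=cv2.boxPoints((c,sz,a)); print('head rect',np.round(c,1),np.round(sz,1),round(a,1),len(Q))
    p,R,s=pose();L=(np.c_[Q,np.full(len(Q),10)]-p)@R;print('in tool: x',np.percentile(L[:,0],[1,99]).round(1),'z',np.percentile(L[:,2],[1,50,99]).round(1))
E
python3 -c "
from h import *
headm('w11.png',-180,459);go([459.5,-180,3],Rt(13.3))"
```

```text
time: 12.25
position: [458.8, -182.1, 29.3]
orientation: [0.703, -0.702, -0.08, 0.08]
force: [0.2, -0.2, 0.8]
opening: 50.0
head rect [ 463.2 -182.2] [40.9 29.4] 14.0 1915
in tool: x [-15.9  22.3] z [-15.   -0.2  13.7]
 t=12.30 at [ 459.2 -182.3   30.4] F [-0.  -0.2  0.1] M [0.05 0.01 0.03] op 49.9
   total v [0.0008 0.0274 0.0022] w [-0.    -0.004  0.002] n>=0.6
   per row of 1 [0.0008 0.0274 0.0022] [-0.    -0.004  0.002]
```

View pics/w11.png

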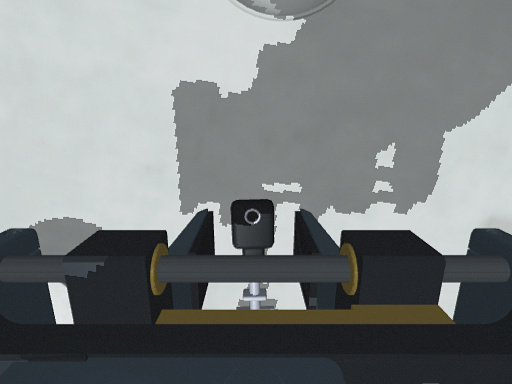

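```bash
python3 -m jog '[0.002,0.022,0,0,-0.008,0.002,0.05,0,0.005,0,0,0,0,0.045,0,0,0,0,0,0,0.045]'
python3 -c "
from h import *
go([461,-181.8,3],Rt(13.7))"
```

```text
time: 12.6
position: [461.6, -181.4, 4.8]
orientation: [0.702, -0.702, -0.085, 0.083]
force: [-0.3, 0.1, 0.1]
opening: 44.8
 t=12.60 at [ 461.6 -181.4    4.8] F [-0.3  0.1  0.1] M [0.06 0.03 0.04] op 44.8
   total v [-0.0006  0.0018 -0.0002] w [ 0.    -0.001  0.002] n>=0.0
   per row of 1 [-0.0006  0.0018 -0.0002] [ 0.    -0.001  0.002]
```

```bash
python3 -m jog '[0,0.002,0,0,0,0.002,0.045,0,0,0,0,0,0,0.02,0,0,0,0,0,0,0.02,0,0,0,0,0,0,0.02,0,0,0,0,0,0,0.02]' 60
python3 -c "
from h import *
headm('w12.png',-180,459)
p,R,s=pose();o=p+R@np.array([-1.0,0,0]);o[2]=6
savegrasp(o);gok(-125,0.5,0)"
```

```text
time: 13.1
position: [462.3, -181.4, 5.5]
orientation: [-0.702, 0.703, 0.085, -0.084]
force: [-0.5, -0.7, -0.6]
opening: 29.0
head rect [ 458.1 -180.6] [31.4 43. ] 14.1 2293
in tool: x [-19.1  10.1] z [-16.6   0.2  19.3]
grasp yaw 13.7 key in tool [-1.  -0.5  0. ]
t=13.15 key in lock frame [-185.76 -163.24  -74.  ] rot deg [ 0.   0.  12.2] F [-0.4 -0.4 -1. ] M [0.07 0.07 0.05] op 29.4 tcp [ 462.3 -181.4    5.5]
 t=13.15 at [ 462.3 -181.4    5.5] F [-0.4 -0.4 -1. ] M [0.07 0.07 0.05] op 29.4
   total v [ 0.0781 -0.0741  0.1563] w [-0.     0.213  0.   ] n>=4.2
   per row of 5 [ 0.0156 -0.0148  0.0313] [-0.     0.043  0.   ]
```

```bash
python3 -m jog '[0,-0.035,0,0,0,0,0.02,0.012,-0.025,0.03,0,0.043,0,0.02,0.016,-0.012,0.035,0,0.043,0,0.02,0.016,-0.004,0.035,0,0.043,0,0.02,0.016,0,0.035,0,0.043,0,0.02,0,0,0.01,0,0.02,0,0.02,0,0,0,0,0,0,0.02]'
python3 -c "
from h import *
gok(-125,0.5,0)"
```

```text
time: 13.85
position: [499.4, -23.5, 84.9]
orientation: [-0.707, 0.707, 0.014, -0.012]
force: [-0.5, -0.6, -1.1]
opening: 29.1
t=13.85 key in lock frame [-144.48   -6.15    5.4 ] rot deg [ 0.07 -0.11  0.6 ] F [-0.5 -0.6 -1.1] M [0.   0.04 0.02] op 29.1 tcp [499.4 -23.5  84.9]
 t=13.85 at [499.4 -23.5  84.9] F [-0.5 -0.6 -1.1] M [0.   0.04 0.02] op 29.1
   total v [0.0195 0.0054 0.0065] w [-0.001  0.01   0.002] n>=0.5
   per row of 1 [0.0195 0.0054 0.0065] [-0.001  0.01   0.002]
```

```bash
python3 -m jog '[0.019,0.0055,0.0065,0,0.01,0.002,0.02,0,0,0,0,0,0,0.02,0,0,0,0,0,0,0.02]'
python3 -c "
from h import *
gok(-110,0.5,0)"
```

```text
time: 14.15
position: [517.9, -17.4, 79.1]
orientation: [-0.707, 0.707, 0.01, -0.01]
force: [0.3, -0.2, -1.6]
opening: 29.3
t=14.15 key in lock frame [-125.88   -0.55   -0.32] rot deg [0.06 0.07 0.14] F [ 0.3 -0.2 -1.6] M [-0.01  0.01  0.01] op 29.3 tcp [517.9 -17.4  79.1]
 t=14.15 at [517.9 -17.4  79.1] F [ 0.3 -0.2 -1.6] M [-0.01  0.01  0.01] op 29.3
   total v [ 0.0159 -0.0003  0.001 ] w [-0.001  0.002 -0.001] n>=0.4
   per row of 1 [ 0.0159 -0.0003  0.001 ] [-0.001  0.002 -0.001]
```

```bash
python3 -m jog '[0.010,0,0.001,0,0.002,0,0.02,0.010,0,0,0,0,0,0.02,0.006,0,0,0,0,0,0.02,0,0,0,0,0,0,0.02]'
python3 -c "
from h import *
gok(-85,0.5,0)"
```

```text
time: 14.55
position: [545.5, -17.6, 79.3]
orientation: [-0.707, 0.707, 0.009, -0.009]
force: [0.1, 0.3, -1.7]
opening: 29.2
t=14.55 key in lock frame [-98.3   -1.43  -0.18] rot deg [ 0.06  0.08 -0.06] F [ 0.1  0.3 -1.7] M [ 0.04 -0.01  0.02] op 29.2 tcp [545.5 -17.6  79.3]
 t=14.55 at [545.5 -17.6  79.3] F [ 0.1  0.3 -1.7] M [ 0.04 -0.01  0.02] op 29.2
   total v [ 0.0133 -0.0002  0.0019] w [-0.001 -0.001 -0.001] n>=0.3
   per row of 1 [ 0.0133 -0.0002  0.0019] [-0.001 -0.001 -0.001]
```

```bash
python3 -m jog '[0.004,0,0.0017,0,0,0,0.02,0.008,0,0,0,0,0,0.02,0,0,0,0,0,0,0.02]'
python3 -c "
from h import *
gok(-60,0.2,0)"
```

```text
time: 14.85
position: [558.3, -15.5, 79.3]
orientation: [-0.707, 0.707, 0.009, -0.009]
force: [-0.7, 0.1, -0.6]
opening: 29.2
t=14.85 key in lock frame [-85.39   0.27  -0.17] rot deg [ 0.06  0.09 -0.06] F [-0.7  0.1 -0.6] M [ 0.   -0.02 -0.01] op 29.2 tcp [558.3 -15.5  79.3]
 t=14.85 at [558.3 -15.5  79.3] F [-0.7  0.1 -0.6] M [ 0.   -0.02 -0.01] op 29.2
   total v [ 0.0254 -0.0002 -0.0001] w [-0.001 -0.001 -0.002] n>=0.6
   per row of 1 [ 0.0254 -0.0002 -0.0001] [-0.001 -0.001 -0.002]
```

```bash
python3 -m jog '[0.010,0,0,0,0,0,0.02,0.010,0,0,0,0,0,0.02,0.005,0,0,0,0,0,0.02,0.002,0,0,0,0,0,0.02]'
python3 -c "
from h import *
inlock()"
```

```text
time: 15.25
position: [585.1, -14.6, 78.7]
orientation: [-0.707, 0.707, 0.007, -0.011]
force: [-21.0, -3.4, 9.3]
opening: 29.5
t=15.25 key in lock frame [-58.65   0.5   -0.73] rot deg [ 0.08  0.4  -0.05] F [-21.1  -2.8   9.3] M [-0.54  3.49 -0.1 ] op 29.5 tcp [585.1 -14.6  78.7]
```

```bash
python3 -m jog '[0,-0.0006,0,0,0,-0.006,0.02,0,0,0,0.05,0,0,0.02,0,0,0,0.05,0,0,0.02,0,0,0,0.05,0,0,0.02,0,0,0,0.02,0,0,0.02]'
python3 -c "
from h import *
tilt2('w13.png')"
```

```text
time: 15.75
position: [584.8, -14.0, 78.9]
orientation: [0.766, -0.643, -0.008, 0.011]
force: [-2.7, 1.4, 0.8]
opening: 29.3
w13.png n 1346 / 1871 [-2.900e-02  6.000e-03 -7.453e+00] tilt in hand deg 0.34
t=15.80 key in lock frame [-58.94   0.95  -0.66] rot deg [10.14  0.22  0.08] F [-2.   1.8  2.2] M [0.03 0.23 0.24] op 29.0 tcp [584.7 -14.1  78.8]
```

View pics/w13.png

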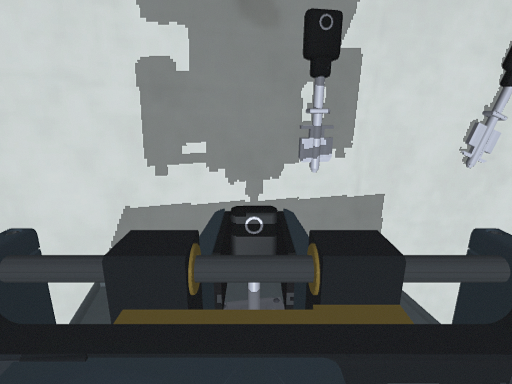

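```bash
python3 -m jog '[0,0,-0.0003,0.04,0,0,0.02,0,0,-0.0003,0.02,0,0,0.02,0,0,0,0,0,0,0.02]'
python3 -c "
from h import *
tilt2('w14.png')"
```

```text
time: 16.1
position: [584.7, -14.2, 78.8]
orientation: [0.785, -0.619, -0.008, 0.012]
force: [-2.4, 3.3, 2.6]
opening: 29.3
w14.png n 1361 / 1877 [-3.600e-02  4.000e-03 -7.581e+00] tilt in hand deg 0.26
t=16.15 key in lock frame [-58.94   0.84  -0.65] rot deg [13.53  0.25  0.15] F [-3.1  2.   2.2] M [-0.57  0.18  0.26] op 29.4 tcp [584.7 -14.1  78.8]
```

```bash
python3 -m jog '[0,0,-0.0003,0.04,0,0,0.02,0,0,-0.0003,0.02,0,0,0.02,0,0,0,0,0,0,0.02]'
python3 -c "
from h import *
tilt2('w15.png')"
```

```text
time: 16.45
position: [584.8, -14.2, 78.9]
orientation: [0.802, -0.596, -0.008, 0.013]
force: [-2.3, 3.6, 1.5]
opening: 29.2
w15.png n 1356 / 1865 [-0.035  0.046 -7.506] tilt in hand deg 2.64
t=16.50 key in lock frame [-58.92   0.93  -0.6 ] rot deg [16.82  0.27  0.24] F [-3.   2.   1.8] M [-0.84  0.23  0.25] op 29.4 tcp [584.8 -14.   78.9]
```

Both keys show resisting torque building from about 7°. After subtracting the lateral-force lever arm it reaches about 1 N·m. This one is blocked too, so I back it off and withdraw.

```bash
python3 -m jog '[0,0,0,-0.08,0,0,0.02,0,0,0,-0.08,0,0,0.02,0,0,0,-0.08,0,0,0.02,0,0,0,-0.03,0,0,0.02,0,0,0,0,0,0,0.02]'
python3 -c "
from h import *
tilt2('w16.png')"
```

```text
time: 17.0
position: [584.8, -13.6, 79.1]
orientation: [0.71, -0.704, -0.01, 0.011]
force: [-1.6, -4.0, -1.1]
opening: 29.5
w16.png n 1384 / 1878 [-0.011  0.039 -7.508] tilt in hand deg 2.21
t=17.05 key in lock frame [-58.91   1.28  -0.36] rot deg [0.65 0.16 0.14] F [-1.8 -1.2 -1. ] M [-0.22  0.38 -0.11] op 29.4 tcp [584.8 -13.8  79.1]
```

```bash
python3 -m jog '[-0.004,0,-0.0008,0.02,0,0,0.02,-0.01,0,0,0,0,0,0.02,-0.014,0,0,0,0,0,0.02,0,0,0,0,0,0,0.02]'
python3 -c "
from h import *
gok(-125,0,0,2)"
```

```text
time: 17.45
position: [555.4, -16.8, 78.9]
orientation: [0.719, -0.695, -0.009, 0.009]
force: [-0.5, -0.9, -1.2]
opening: 29.6
t=17.45 key in lock frame [-88.37  -0.9   -0.56] rot deg [ 2.06  0.08 -0.02] F [-0.5 -0.9 -1.2] M [ 0.  0. -0.] op 29.6 tcp [555.4 -16.8  78.9]
 t=17.45 at [555.4 -16.8  78.9] F [-0.5 -0.9 -1.2] M [ 0.  0. -0.] op 29.6
   total v [-0.0366 -0.0006  0.0009] w [-0.001 -0.    -0.001] n>=0.8
   per row of 1 [-0.0366 -0.0006  0.0009] [-0.001 -0.    -0.001]
```

```bash
python3 -m jog '[-0.018,0,0.0005,0,0,0,0.02,-0.022,0,0,0,0,0,0.02,-0.015,0,-0.02,0,0,0,0.02,-0.015,0.015,-0.035,0,0,0,0.02,-0.015,0.015,-0.035,0,0,0,0.02,-0.01,0.01,-0.03,0,0,0,0.02,0,0.008,-0.01,0,0,0,0.02,0,0,0,0,0,0,0.02]'
python3 -c "
from h import *
o,K,s=keypose();print(o)
inlock();tilt2('w17.png')"
```

```text
time: 18.25
position: [463.3, -154.0, 25.9]
orientation: [0.72, -0.694, -0.01, 0.004]
force: [0.5, 0.4, -0.8]
opening: 29.3
[ 462.33560038 -154.04120159   26.39888156]
t=18.25 key in lock frame [-183.98 -135.67  -53.6 ] rot deg [ 2.13 -0.44 -0.35] F [ 0.5  0.4 -0.8] M [ 0.02  0.04 -0.02] op 29.3 tcp [ 463.3 -154.    25.9]
w17.png n 1372 / 1912 [-0.031  0.035 -7.025] tilt in hand deg 2.02
t=18.30 key in lock frame [-183.84 -135.    -53.16] rot deg [ 2.13 -0.44 -0.32] F [-0.1 -0.1 -1.1] M [-0.01  0.1   0.04] op 29.1 tcp [ 463.5 -153.3   26.3]
```

Level (roll 2.1°, lag 2.0°). I lower it from key height 26 to 7 mm and release.

```bash
python3 -m jog '[0,0.017,0,0,0,0.006,0.02,0,0.002,0,0,0,0,0.02,0,0,0,0,0,0,0.02]'
python3 -c "
from h import *
o,K,s=keypose();print(o);inlock()"
```

```text
time: 18.6
position: [465.3, -150.8, 8.5]
orientation: [0.719, -0.694, -0.009, 0.006]
force: [0.5, 0.2, -0.4]
opening: 29.3
[ 464.32906993 -150.85514057    9.0227306 ]
t=18.60 key in lock frame [-181.9  -132.54  -70.98] rot deg [ 2.11 -0.21 -0.24] F [ 0.5  0.2 -0.4] M [ 0.02  0.02 -0.  ] op 29.3 tcp [ 465.3 -150.8    8.5]
```

```bash
python3 -m jog '[0,0.0025,0,0,0,0.003,0.02,0,0,0,0,0,0,0.02,0,0,0,0,0,0,0.04,0,0,0,0,0,0,0.05,0,-0.03,0,0,0,0,0.055,0,-0.03,0,0,0,0,0.055]'
python3 -c "
from h import *
headm('w18.png',-150,465);go([451.5,241,50],Rt(-16.6))"
```

```text
time: 19.2
position: [464.7, -150.8, 66.7]
orientation: [0.72, -0.694, -0.008, 0.009]
force: [-0.3, -0.2, -0.7]
opening: 54.8
head rect [ 470.4 -149.6] [47.6 29.4] 2.0 1575
in tool: x [-19.   26.9] z [-14.4  -0.5  13.8]
 t=19.25 at [ 466.3 -151.6   70.6] F [ 3.1 -1.4  5.9] M [-0.05 -0.11 -0.03] op 54.9
   total v [-0.0669  0.0274  0.3884] w [-0.035  0.314 -0.002] n>=8.8
   per row of 9 [-0.0074  0.003   0.0432] [-0.004  0.035 -0.   ]
```

View pics/w18.png

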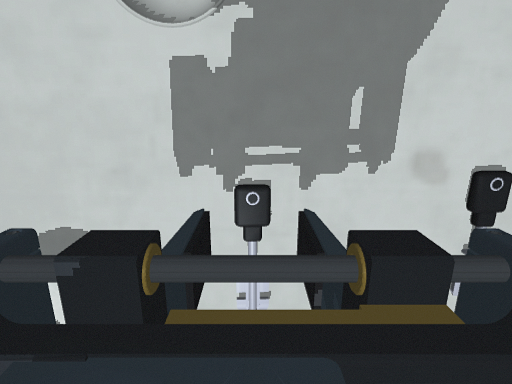

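```bash
python3 -c "
from h import *
X=np.load('top0.npz')['X']
for n,(c,rw) in {'cup':(130,212),'salt':(160,172)}.items():
    Q=X[rw-18:rw+18,c-18:c+18].reshape(-1,3);Q=Q[(Q[:,2]>50)&(Q[:,2]<130)];print(n,Q.min(0).round(),Q.max(0).round())
"
python3 -m jog '[-0.0075,0,0.044,-0.004,0.035,0,0.055,-0.0075,0,0.044,-0.004,0.035,0,0.055,-0.0075,0,0.044,-0.004,0.035,0,0.055,-0.0075,0,0.044,-0.004,0.035,0,0.055,-0.0075,0.003,0.044,-0.004,0.035,0,0.055,-0.0075,0.003,0.044,-0.004,0.035,0,0.055,-0.0075,0.003,0.044,-0.004,0.035,0,0.055,-0.0075,0.003,0.03,-0.004,0.035,0,0.05]'
python3 -c "
from h import *
go([451.5,241,50],Rt(-16.6))"
```

```text
cup [426. 379.  50.] [499. 453. 106.]
salt [576. 323.  51.] [610. 356.  93.]
time: 20.05
position: [443.5, 196.7, 69.3]
orientation: [0.701, -0.7, 0.093, -0.101]
force: [0.2, -0.2, -0.0]
opening: 51.1
 t=20.05 at [443.5 196.7  69.3] F [ 0.2 -0.2 -0. ] M [ 0.01 -0.   -0.  ] op 51.1
   total v [-0.0048  0.0193  0.0447] w [-0.003  0.014  0.012] n>=1.1
   per row of 2 [-0.0024  0.0097  0.0224] [-0.001  0.007  0.006]
```

```bash
python3 -m jog '[-0.0025,0.010,0.0225,-0.001,0.007,0.006,0.05,-0.0025,0.010,0.0225,-0.001,0.007,0.006,0.05,0,0.01,0,0,0,0,0.05,0,0,0,0,0,0,0.05]'
python3 -c "
from h import *
headm('w19.png',241,452);go([451.5,241,4],Rt(-16.6))"
```

```text
time: 20.45
position: [451.0, 247.8, 38.8]
orientation: [0.701, -0.699, 0.1, -0.101]
force: [0.5, -0.0, -0.4]
opening: 50.3
head rect [456.7 243.5] [29.4 45.8] 71.4 1675
in tool: x [-16.1  27.4] z [-16.5  -1.9  11.8]
 t=20.50 at [451.4 247.8  39.4] F [ 1.5 -0.4  0.5] M [0.03 0.05 0.03] op 50.4
   total v [ 0.002   0.0354 -0.0065] w [-0.003  0.003  0.002] n>=0.8
   per row of 1 [ 0.002   0.0354 -0.0065] [-0.003  0.003  0.002]
```

```bash
python3 -m jog '[0.002,0.018,-0.0015,0,0.02,0.002,0.05,0.001,0.015,-0.001,0,0,0,0.045,0,0,0,0,0,0,0.045]'
python3 -c "
from h import *
headm('w20.png',241,452);go([451.5,244,3],Rt(-17.5))"
```

```text
time: 20.8
position: [454.3, 242.4, 7.4]
orientation: [0.7, -0.697, 0.108, -0.11]
force: [-0.8, -0.4, 0.7]
opening: 45.1
head rect [449.  240.1] [53.  33.6] 73.0 1673
in tool: x [-20.8  11.1] z [-26.2   3.6  22.3]
 t=20.85 at [454.6 242.6   8.2] F [-0.3 -0.   0. ] M [-0.06  0.05 -0.01] op 44.9
   total v [-0.0034  0.0052  0.0004] w [-0.004 -0.004  0.002] n>=0.1
   per row of 1 [-0.0034  0.0052  0.0004] [-0.004 -0.004  0.002]
```

View pics/w20.png

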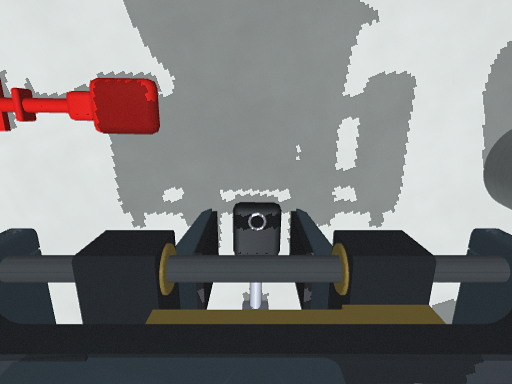

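```bash
python3 -m jog '[-0.002,0.005,0.001,0,0,0.002,0.045,0,0.0015,0,0,0,0,0.045,0,0,0,0,0,0,0.02,0,0,0,0,0,0,0.02,0,0,0,0,0,0,0.02,0,0,0,0,0,0,0.02]' 60
python3 -c "
from h import *
im,d,P=cam('wrist','w21.png');X=cloud(P,d);g=im.astype(int).max(2);p,R,s=pose()
L=(X-p)@R;k=np.zeros(g.shape,bool);k[200:250,225:290]=1
Q=L[k];Q=Q[(abs(Q[:,2])<13)&(Q[:,1]>-14)&(Q[:,1]<0)];print('back x',np.percentile(Q[:,0],[.5,1,2]).round(1),'top y',np.median(Q[:,1]).round(2),p)
b=np.percentile(Q[:,0],1)
o=p+R@np.array([b+18,0,0]);o[2]=6
savegrasp(o);gok(-125,0.5,0)"
```

```text
time: 21.45
position: [453.9, 243.9, 4.1]
orientation: [0.701, -0.697, 0.108, -0.11]
force: [0.5, -0.4, -1.3]
opening: 29.8
back x [-20.  -19.8 -19.6] top y -8.5 [453.88794043 243.89100469   4.03906184]
grasp yaw -17.76 key in tool [-1.8 -2.   0. ]
t=21.50 key in lock frame [-183.7   262.92  -74.  ] rot deg [ -0.    -0.   -19.26] F [-0.4  0.3 -1.7] M [ 0.    0.04 -0.03] op 29.4 tcp [453.9 243.9   4. ]
 t=21.50 at [453.9 243.9   4. ] F [-0.4  0.3 -1.7] M [ 0.    0.04 -0.03] op 29.4
   total v [ 0.1024 -0.0753 -0.249 ] w [ 0.001 -0.336  0.002] n>=6.2
   per row of 7 [ 0.0146 -0.0108 -0.0356] [ 0.    -0.048  0.   ]
```

```bash
python3 -m jog '[0,-0.035,0,0,0,0,0.02,0.008,-0.03,-0.03,0,-0.048,0,0.02,0.010,-0.012,-0.036,0,-0.048,0,0.02,0.012,-0.004,-0.036,0,-0.048,0,0.02,0.014,0,-0.036,0,-0.048,0,0.02,0.014,0,-0.036,0,-0.048,0,0.02,0.014,0,-0.036,0,-0.048,0,0.02,0,0,-0.02,0,-0.03,0,0.02,0,0,0,0,0,0,0.02]'
python3 -c "
from h import *
gok(-125,0.5,0)"
```

```text
time: 22.4
position: [487.9, -2.8, 87.7]
orientation: [0.708, -0.706, -0.011, 0.006]
force: [-0.8, 0.6, -1.5]
opening: 28.9
t=22.40 key in lock frame [-156.24   14.83    9.67] rot deg [-0.14 -0.28 -0.08] F [-0.8  0.6 -1.5] M [ 0.04  0.05 -0.04] op 28.9 tcp [487.9  -2.8  87.7]
 t=22.40 at [487.9  -2.8  87.7] F [-0.8  0.6 -1.5] M [ 0.04  0.05 -0.04] op 28.9
   total v [ 0.0312  0.0098 -0.0144] w [ 0.002 -0.001  0.005] n>=0.8
   per row of 1 [ 0.0312  0.0098 -0.0144] [ 0.002 -0.001  0.005]
```

```bash
python3 -m jog '[0.03,0.0098,-0.0144,0.002,0,0.005,0.02,0,0,0,0,0,0,0.02,0,0,0,0,0,0,0.02]'
python3 -c "
from h import *
gok(-98,0.3,0)"
```

```text
time: 22.7
position: [518.4, -16.1, 77.8]
orientation: [0.709, -0.705, -0.008, 0.007]
force: [-0.5, 0.6, -1.1]
opening: 29.1
t=22.70 key in lock frame [-126.08    0.76   -0.25] rot deg [ 0.01  0.07 -0.24] F [-0.5  0.6 -1.1] M [ 0.06  0.06 -0.02] op 29.1 tcp [518.4 -16.1  77.8]
 t=22.70 at [518.4 -16.1  77.8] F [-0.5  0.6 -1.1] M [ 0.06  0.06 -0.02] op 29.1
   total v [ 0.0281 -0.0002 -0.0004] w [-0.    -0.004 -0.001] n>=0.6
   per row of 1 [ 0.0281 -0.0002 -0.0004] [-0.    -0.004 -0.001]
```

```bash
python3 -m jog '[0.010,-0.0002,-0.0005,0,-0.004,-0.001,0.02,0.010,0,0,0,0,0,0.02,0.006,0,0,0,0,0,0.02,0,0,0,0,0,0,0.02]'
python3 -c "
from h import *
gok(-85,0.2,0)"
```

```text
time: 23.1
position: [546.1, -13.8, 78.4]
orientation: [0.709, -0.705, -0.011, 0.009]
force: [0.3, 0.3, -1.5]
opening: 29.2
t=23.10 key in lock frame [-98.37   2.34   0.41] rot deg [0.02 0.   0.1 ] F [ 0.3  0.3 -1.5] M [-0.   -0.01  0.01] op 29.2 tcp [546.1 -13.8  78.4]
 t=23.10 at [546.1 -13.8  78.4] F [ 0.3  0.3 -1.5] M [-0.   -0.01  0.01] op 29.2
   total v [ 0.0134  0.0004 -0.0022] w [-0.     0.002 -0.   ] n>=0.3
   per row of 1 [ 0.0134  0.0004 -0.0022] [-0.     0.002 -0.   ]
```

```bash
python3 -m jog '[0.003,0.0003,-0.002,0,0.001,0,0.02,0.008,0,0,0,0,0,0.02,0,0,0,0,0,0,0.02]'
python3 -c "
from h import *
gok(-60,0.2,0)"
```

```text
time: 23.4
position: [557.8, -15.3, 78.2]
orientation: [0.709, -0.705, -0.01, 0.009]
force: [-0.0, -1.0, -1.0]
opening: 29.4
t=23.40 key in lock frame [-86.68   0.56   0.17] rot deg [0.02 0.01 0.06] F [-0. -1. -1.] M [ 0.01  0.04 -0.03] op 29.4 tcp [557.8 -15.3  78.2]
 t=23.40 at [557.8 -15.3  78.2] F [-0. -1. -1.] M [ 0.01  0.04 -0.03] op 29.4
   total v [ 0.0267  0.0002 -0.0004] w [-0.     0.001 -0.   ] n>=0.6
   per row of 1 [ 0.0267  0.0002 -0.0004] [-0.     0.001 -0.   ]
```

```bash
python3 -m jog '[0.010,0,-0.0004,0,0,0,0.02,0.010,0,0,0,0,0,0.02,0.006,0,0,0,0,0,0.02,0.002,0,0,0,0,0,0.02]'
python3 -c "
from h import *
inlock()"
```

```text
time: 23.8
position: [585.5, -14.9, 77.6]
orientation: [0.709, -0.705, -0.008, 0.011]
force: [-21.3, -2.7, 8.0]
opening: 29.7
t=23.80 key in lock frame [-58.95   0.22  -0.39] rot deg [0.04 0.33 0.05] F [-21.4  -2.2   8. ] M [-0.46  3.51 -0.14] op 29.7 tcp [585.5 -14.9  77.6]
```

Home, stopped at x = −58.95 with 21 N. I turn gently and check torque about the key axis.

```bash
cat >> h.py <<'E'
def tq():
    s=r.sense();print('tau about key ~ %.2f'%(s['moment'][0]-0.166*s['force'][1]))
E
python3 -m jog '[0,-0.0005,0,0,0,-0.005,0.02,0,0,0,0.05,0,0,0.02,0,0,0,0.05,0,0,0.02,0,0,0,0.04,0,0,0.02,0,0,0,0,0,0,0.02]'
python3 -c "
from h import *
tq();tilt2('w22.png');tq()"
```

```text
time: 24.3
position: [585.3, -14.3, 77.2]
orientation: [0.759, -0.651, -0.009, 0.012]
force: [-2.2, 1.9, 1.4]
opening: 29.5
tau about key ~ -0.10
w22.png n 1437 / 1929 [-0.017  0.016 -8.699] tilt in hand deg 0.89
t=24.35 key in lock frame [-59.22   0.63  -0.79] rot deg [8.27 0.26 0.15] F [-2.6 -1.7  0.7] M [-0.3   0.44  0.02] op 29.2 tcp [585.3 -14.2  77.3]
tau about key ~ 0.01
```

```bash
python3 -m jog '[0,-0.0003,-0.0003,0.05,0,0,0.02,0,0,0,0.04,0,0,0.02,0,0,0,0,0,0,0.02]'
python3 -c "
from h import *
tq();tilt2('w23.png');tq()"
```

```text
time: 24.65
position: [585.2, -13.9, 77.7]
orientation: [0.786, -0.618, -0.008, 0.013]
force: [-3.0, 0.1, 1.1]
opening: 29.4
tau about key ~ 0.01
w23.png n 1440 / 1934 [-1.600e-02 -3.000e-03 -8.573e+00] tilt in hand deg -0.17
t=24.70 key in lock frame [-59.19   0.87  -0.34] rot deg [13.27  0.31  0.24] F [-3.6 -1.5  1.9] M [-0.4   0.41  0.  ] op 29.5 tcp [585.3 -13.8  77.7]
tau about key ~ -0.14
```

At 13.3° the torque is about 0, where keys 1 and 2 gave about −1 N·m, so this key fits. I keep turning.

```bash
python3 -m jog '[0,-0.0003,-0.0005,0.07,0,0,0.02,0,0,-0.0003,0.07,0,0,0.02,0,0,0,0,0,0,0.02]'
python3 -c "
from h import *
tq();tilt2('w24.png');tq();gok(-59.2,0.3,0,42)"
```

```text
time: 25.0
position: [585.3, -13.8, 78.1]
orientation: [0.827, -0.563, -0.008, 0.015]
force: [-2.8, -0.5, 2.3]
opening: 29.2
tau about key ~ -0.15
w24.png n 1386 / 1926 [-1.100e-02  6.000e-03 -8.705e+00] tilt in hand deg 0.33
t=25.05 key in lock frame [-59.21   0.83   0.06] rot deg [21.03  0.38  0.4 ] F [-3.  -3.7  0.5] M [-0.84  0.44 -0.03] op 29.3 tcp [585.2 -13.5  78.2]
tau about key ~ -0.21
t=25.05 key in lock frame [-59.21   0.83   0.06] rot deg [21.03  0.38  0.4 ] F [-3.  -3.7  0.5] M [-0.84  0.44 -0.03] op 29.3 tcp [585.2 -13.5  78.2]
 t=25.05 at [585.2 -13.5  78.2] F [-2.9 -3.8  0.5] M [-0.84  0.44 -0.03] op 29.3
   total v [ 0.     -0.0002  0.0002] w [ 0.366  0.005 -0.009] n>=2.6
   per row of 3 [ 0.     -0.0001  0.0001] [ 0.122  0.002 -0.003]
```

```bash
python3 -m jog '[0,0,0,0.08,0,-0.002,0.02,0,0,0,0.08,0,-0.002,0.02,0,0,0,0.04,0,-0.002,0.02,0,0,0,0,0,0,0.02]'
python3 -c "
from h import *
tq();tilt2('w25.png');tq();gok(-59.2,0.3,0,42)"
```

```text
time: 25.45
position: [585.2, -13.1, 78.0]
orientation: [0.876, -0.481, -0.008, 0.015]
force: [-3.2, -1.1, 3.8]
opening: 29.6
tau about key ~ 0.07
w25.png n 1391 / 1921 [-0.016  0.011 -8.635] tilt in hand deg 0.64
t=25.50 key in lock frame [-59.21   1.12  -0.15] rot deg [31.99  0.2   0.49] F [-4.  -3.2  2.1] M [-0.81  0.4   0.  ] op 29.4 tcp [585.2 -12.9  78.2]
tau about key ~ -0.27
t=25.50 key in lock frame [-59.21   1.12  -0.15] rot deg [31.99  0.2   0.49] F [-4.  -3.2  2.1] M [-0.81  0.4   0.  ] op 29.4 tcp [585.2 -12.9  78.2]
 t=25.50 at [585.2 -12.9  78.2] F [-4.  -3.3  2.1] M [-0.81  0.4   0.  ] op 29.4
   total v [ 0.     -0.0006 -0.0002] w [ 0.175  0.007 -0.006] n>=1.2
   per row of 2 [ 0.     -0.0003 -0.0001] [ 0.087  0.004 -0.003]
```

```bash
python3 -m jog '[0,-0.0003,-0.0002,0.07,0.003,-0.003,0.02,0,-0.0002,0,0.06,0.003,-0.003,0.02,0,0,0,0.04,0,0,0.02,0,0,0,0,0,0,0.02]'
python3 -c "
from h import *
tq();tilt2('w26.png');tq()"
```

```text
time: 25.9
position: [585.2, -12.1, 78.4]
orientation: [0.912, -0.41, -0.006, 0.014]
force: [-3.5, -4.4, 4.1]
opening: 29.4
tau about key ~ 0.20
w26.png n 1400 / 1926 [-2.600e-02  2.000e-03 -8.686e+00] tilt in hand deg 0.1
t=25.95 key in lock frame [-59.22   1.83   0.11] rot deg [41.12  0.18  0.3 ] F [-4.5 -5.6  1.5] M [-1.11  0.36  0.05] op 29.6 tcp [585.2 -12.   78.6]
tau about key ~ -0.17
```

```bash
python3 -m jog '[-0.004,-0.0006,-0.0007,0.01,0,0,0.02,-0.010,0,0,0,0,0,0.02,-0.010,0,0,0,0,0,0.02,0,0,0,0,0,0,0.02]'
python3 -c "
from h import *
tilt2('w27.png')
im,d,P=cam('scene','s6.png');cv2.imwrite('pics/s6c.png',cv2.resize(im[130:240,220:350,::-1],None,fx=5,fy=5,interpolation=cv2.INTER_CUBIC))"
```

```text
time: 26.35
position: [561.5, -12.8, 78.9]
orientation: [0.912, -0.411, -0.008, 0.014]
force: [-1.7, -4.5, -2.1]
opening: 29.4
w27.png n 1396 / 1959 [-1.300e-02  3.000e-03 -8.543e+00] tilt in hand deg 0.19
t=26.40 key in lock frame [-82.46   1.51   0.45] rot deg [41.13  0.06  0.49] F [-2.  -4.1 -1.4] M [-1.23  0.3  -0.26] op 29.2 tcp [562.  -12.9  79. ]
```

View pics/s6c.png

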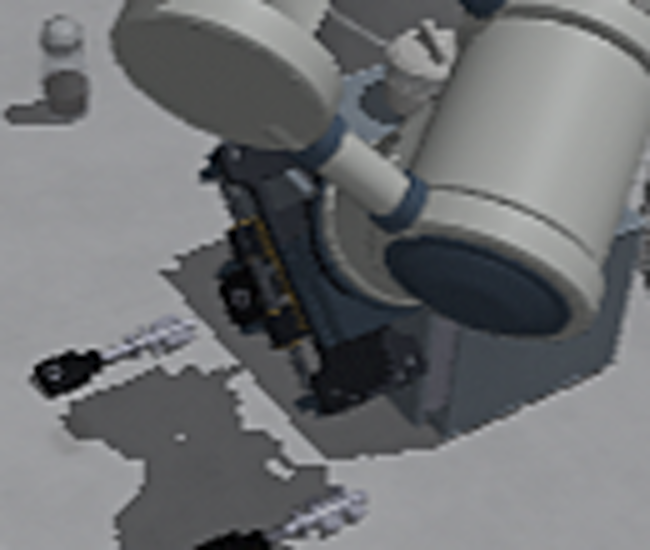

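```bash
python3 -m jog '[-0.012,-0.0003,-0.0003,0,0,0,0.02,-0.014,0,0,0,0,0,0.02,-0.014,0,0,0,0,0,0.02,-0.012,0,0,0,0,0,0.02,-0.006,0,0,0,0,0,0.02,0,0,0,0,0,0,0.02]'
python3 -c "
from h import *
gok(-149,1,0,41)"
```

```text
time: 27.05
position: [502.6, -14.8, 79.0]
orientation: [0.91, -0.413, -0.01, 0.014]
force: [-1.9, -3.7, -2.5]
opening: 29.3
t=27.05 key in lock frame [-141.85    1.2     0.42] rot deg [40.81 -0.07  0.57] F [-2.  -3.6 -2.5] M [-1.28  0.42 -0.19] op 29.3 tcp [502.6 -14.8  79. ]
 t=27.05 at [502.6 -14.8  79. ] F [-1.9 -3.7 -2.5] M [-1.28  0.42 -0.19] op 29.3
   total v [-0.0071  0.0002 -0.0004] w [ 0.003  0.01  -0.002] n>=0.2
   per row of 1 [-0.0071  0.0002 -0.0004] [ 0.003  0.01  -0.002]
```

```bash
python3 -m jog '[-0.008,0,-0.0004,0,0.004,0,0.02,0,0,0,0,0,0,0.02,0,0,0,0,0,0,0.02]'
python3 -c "
from h import *
tilt2('w28.png');go([0,0,0],Rt(0,0))
im,d,P=cam('top','t5.png');X=cloud(P,d);cv2.imwrite('pics/t5c.png',cv2.resize(im[110:260,180:350,::-1],None,fx=4,fy=4,interpolation=cv2.INTER_CUBIC))
m=(X[...,2]>100)&(X[...,2]<132)&(X[...,0]>500)&(X[...,0]<640)&(abs(X[...,1]+10)<125);Q=X[m]
for y in range(-130,110,20):
  q=Q[(Q[:,1]>y)&(Q[:,1]<y+20)]
  if len(q)>4: print(y,np.percentile(q[:,0],[3,20,50]).round(1),len(q))
"
```

```text
time: 27.35
position: [495.1, -15.0, 78.9]
orientation: [0.911, -0.413, -0.008, 0.013]
force: [2.6, -2.2, -1.7]
opening: 29.3
w28.png n 1368 / 1924 [-2.30e-02 -2.00e-03 -8.67e+00] tilt in hand deg -0.09
t=27.40 key in lock frame [-149.4     1.16    0.37] rot deg [ 4.083e+01 -2.000e-02  3.800e-01] F [ 0.9 -1.9 -1.6] M [-0.85  0.06 -0.19] op 29.5 tcp [495.1 -15.   78.9]
 t=27.40 at [495.1 -15.   78.9] F [ 0.9 -1.9 -1.6] M [-0.85  0.06 -0.19] op 29.5
   total v [-0.4947  0.0835 -0.0066] w [-0.719  0.031 -0.007] n>=11.1
   per row of 12 [-0.0412  0.007  -0.0005] [-0.06   0.003 -0.001]
50 [550.6 551.3 552.3] 29
70 [550.2 550.9 552.3] 32
90 [550.2 550.9 555.1] 18
```

View pics/t5c.png

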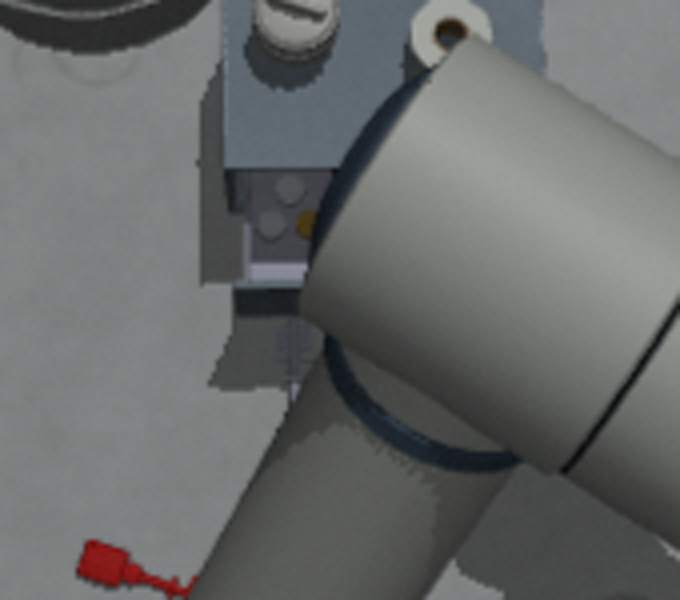

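```bash
python3 -m jog '[0,0,0,0,0,0,0.032,0,0,0,0,0,0,0.04,0,0,0,0,0,0,0.05,0,0,0,0,0,0,0.05,0,-0.01,0,0,0,0,0.05,0,-0.02,0,0,0,0,0.05,0,-0.03,0,0,0,0,0.05,-0.01,-0.035,0,0,0,0,0.05,-0.02,-0.035,0,0,0,0,0.05]'
python3 -c "
from h import *
inlock()
im,d,P=cam('wrist','w29.png')
im,d,P=cam('scene','s7.png');cv2.imwrite('pics/s7c.png',cv2.resize(im[120:270,200:370,::-1],None,fx=4,fy=4,interpolation=cv2.INTER_CUBIC))"
```

```text
time: 28.35
position: [466.3, -102.2, 179.6]
orientation: [0.911, -0.411, -0.007, 0.017]
force: [1.0, -0.7, 0.1]
opening: 50.0
t=28.35 key in lock frame [-180.45  -85.29  101.08] rot deg [41.06  0.39  0.56] F [ 1.  -0.7  0.1] M [-0.41 -0.03 -0.  ] op 50.0 tcp [ 466.3 -102.2  179.6]
```

View pics/w29.png

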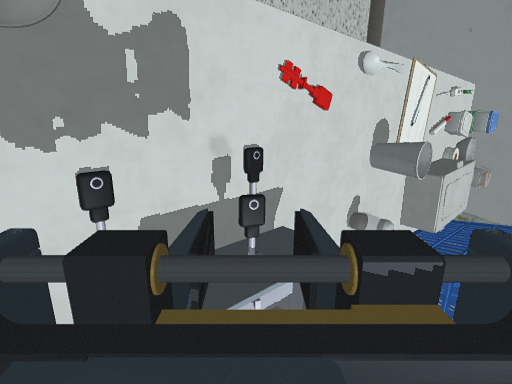

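View pics/s7c.png

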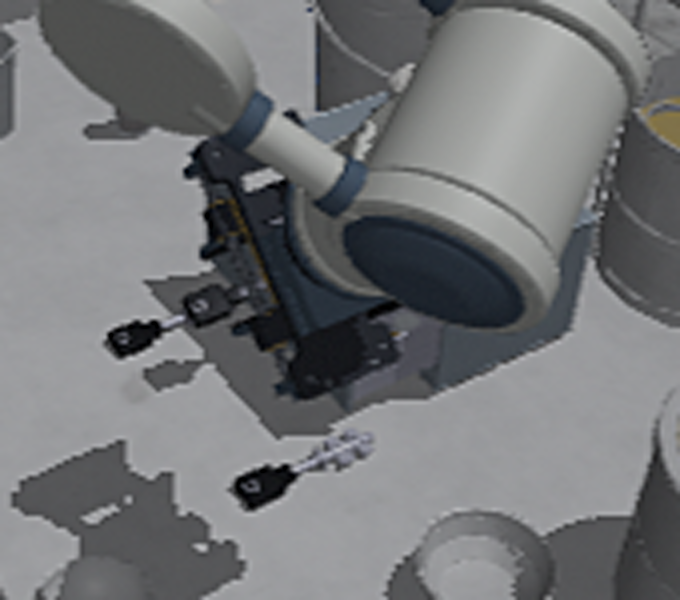

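```bash
python3 -m jog '[-0.03,-0.03,0,0,0,0,0.05,-0.03,-0.03,0,0,0,0,0.05,-0.03,-0.03,0,0,0,0,0.05,-0.02,-0.02,0,-0.06,0,0,0.05,0,0,0,0,0,0,0.05]'
python3 -c "
from h import *
p,R,s=pose();print(p,s['force'],s['time'])
im,d,P=cam('top','t6.png');cv2.imwrite('pics/t6c.png',cv2.resize(im[90:290,110:400,::-1],None,fx=2.7,fy=2.7,interpolation=cv2.INTER_CUBIC))
X=cloud(P,d);m=(X[...,2]>100)&(X[...,2]<132)&(X[...,0]>500)&(X[...,0]<640)&(abs(X[...,1]+10)<125);Q=X[m]
for y in range(-130,110,40):
  q=Q[(Q[:,1]>y)&(Q[:,1]<y+40)]
  if len(q)>4: print(y,np.percentile(q[:,0],[3,20,50]).round(1),len(q))
im,d,P=cam('scene','s8.png');cv2.imwrite('pics/s8c.png',cv2.resize(im[120:270,200:370,::-1],None,fx=4,fy=4,interpolation=cv2.INTER_CUBIC))
"
```

```text
time: 28.95
position: [354.2, -183.8, 267.2]
orientation: [0.897, -0.441, -0.007, 0.014]
force: [0.7, -0.7, 0.0]
opening: 50.2
[ 354.17907103 -183.78004484  267.17359904] [ 0.71697606 -0.73974478  0.01737599] 28.95
-130 [555.2 555.9 556.6] 49
-90 [554.5 555.3 556.5] 69
-50 [553.2 554.6 566.5] 121
-10 [551.9 553.3 561.7] 104
30 [550.7 551.8 553.5] 73
70 [549.6 550.9 553.1] 47
```

View pics/t6c.png

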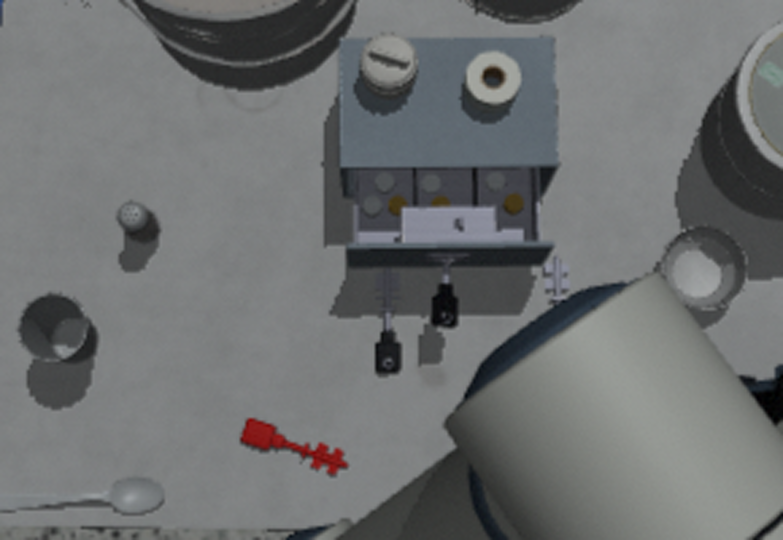

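View pics/s8c.png

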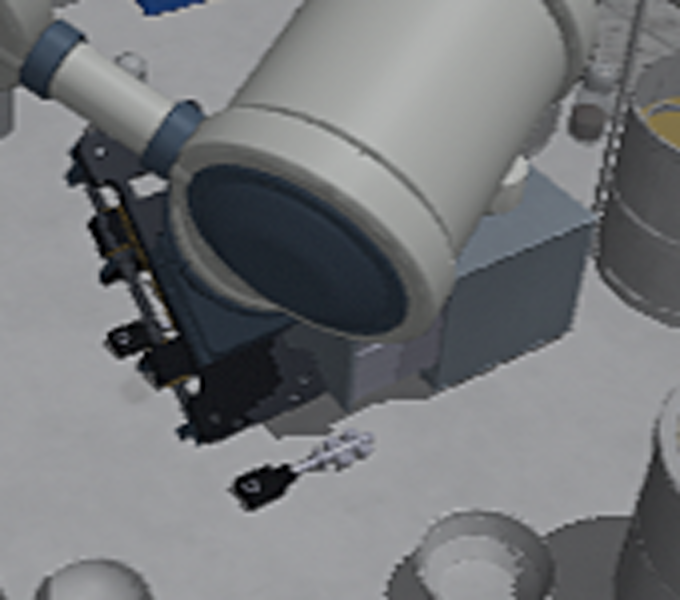

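The top picture shows the drawer open, with its front about 90 mm further out. Key 3 is in the lock at crop pixel (445,300). The other two keys lie flat, and the timer, roll, shaker, cup and bowl stand as before.

```bash
python3 -c "
from h import *
print(r.hand_in(), r.sense()['time'])"
```

```text
the job is handed in; nothing more can be done
the job is handed in; nothing more can be done
```

The drawer is unlocked and open, and the job was handed in at about 29 s of the 72 s allowed. I tried the middle key, then the right, then the left. The left key turned the lock to about 41°. I pulled the drawer out with it and left it in the lock.

**Last checks:**
- **Drawer:** the top camera shows its front about 90 mm further out, from x ≈ 641 to 551 mm.
- **Keys:** the fitting key is in the lock and the gripper is clear of it. The other two lie flat on the worktop.
- **Bystanders:** the salt shaker, cup, bowl, timer and label roll show no movement in that picture.
- **Wrist force:** the highest reading I saw was about 27 N, when pushing a key home.

**Doubts:**
- **First key turned too far:** I missed its stop at first and kept turning the gripper to about 26°. That put 1.0–1.4 N·m on the key, and its head slipped about 10° in the fingers before I backed off.
- **Second key also over-pressed:** it reached about 1.2 N·m with the gripper at 17°.
- **Conflicting readings:** the camera's head-tilt reading showed little lag at 10–13° for either wrong key. I judged those two by torque instead: about −1 N·m near 13°, against about zero for the key that fitted.

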